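Chock the rolling cylinder on the ramp

ROBOT

A 7-joint arm with a two-finger parallel gripper is mounted at the origin on the work surface. World frame = base frame: x ahead of the robot, y to its left, z up, the work surface at z = 0. Lengths are in m, angles in rad, forces in N, time in s.
With the tool pointing down it reaches from about 0.35 to 0.9 m from the base axis. Payload 8.1 kg.
Tool frame: the origin (TCP) lies at the centre of the arm's flange, where the gripper is bolted on; the fingertips stand 178 mm ahead of it and the grasp point (between the pads) lies 159 mm ahead of it; z points along the fingers, y is the direction in which the jaws open and shut (so a half turn about z gives the same grasp; the last joint's range is limited). The gripper opens to 92 mm and grips with 3 to 60 N. Pads are 19 mm wide; open, the fingers measure 130 mm over their backs; the gripper's body (75 mm by 190 mm) begins 47 mm behind the grasp point.
Start: joints at [1.224, 0.434, 0.025, 1.573, -0.012, 1.134, -0.075], TCP at [0.151, -0.607, 0.405] pointing down, gripper open.
Joint ranges: [-2.62, 2.62], [-0.44, 2.09], [-1.27, 1.32], [0.08, 2.57], [-1.32, 4.46], [0.12, 2], [-2.74, 2.74]. Speed limits (rad/s): [2.22, 2.22, 3.01, 3.01, 3.14, 3.14, 3.14].

INTERFACE

Orientations are given as a rotation vector (axis times angle).
In Python, from cell import arm, get_image, camera_model gives the robot as it stands. The module is installed in compiled form; this text tells all that it offers.
- The arm moves only by the shell command python3 -m pendant 'ROWS' [FORCE]. ROWS is JSON, a list that holds one entry, the list of rows, each a list of 7 numbers: the shift along the tool's x, y, z in mm, then the turn, a rotation vector about the tool's x, y, z in rad, then the closure, from -1 (fully open) to 1 (shut). In form: [[[x, y, z, rx, ry, rz, hand], ...]]. A call has 1 to 20 rows; each row is the pose to reach, as a shift and turn from the pose commanded when the call began, along the tool's axes at that moment; what a row does not reach only later rows make up. A row lasts 1/8 s, in which the tool goes at most 62.5 mm and 10.7 degrees, less where a joint would pass 70% of its speed; a pose out of reach is approached as far as the arm can. A call with a gripper value outside its range is refused whole. The fingers move at their own pace and stop on an object; FORCE is the grip in N (left out, the last holds). Time passes only in rows, so rows that repeat a pose let the fingers close. It gives the time, the measured TCP pose, the force and the opening at its end, in the units of the state.
- arm.observe(): the state, without advancing time (a new reading comes with each control period).
- get_image(name): name is "scene" or "top"; returns the picture (420x560x3 uint8, red, green, blue); there is no depth.
- camera_model(name): a dict with "fx", "fy", "cx", "cy" (pixels), "position" and "orientation" of the camera in the world. Camera axes: x right, y down, z forward; pixel columns grow to the right and rows downward; lengths in m; the calibration is good to about 2 mm. A picture is of the moment at which its call begins. camera_model takes no time and is no camera call.
- arm.sign_off(): hands the job in, once; it reports no verdict.
The state is a dict: "clock": time; "joints": joint angles; "dq": joint speeds; "joint_efforts": joint torques, N m; "position": TCP position; "ee_rot": TCP orientation; "force": force on the tool from outside, world axes, zero at the start; "ft_torque": the same for the moment, N m; "width": opening from 0.0 (shut) to 1.0 (fully open).
Only numpy, scipy, OpenCV 4.12 (cv2) and the standard library are available. Lean on these libraries where they do the work, as an engineer would, in place of code of your own. Each camera call takes 0.05 s, during which the arm holds its last target.

TASK

Get the ramp ready for the rolling experiment. Take the wooden block that stands on end, stand it on the table with its rubber back against an edge of the cork mat, let go and tip it over by its top so that it lies on its back on the mat; then take it again and lay it on the ramp, rubber side down and lengthways along the slope. Last, take the aluminium cylinder from its cradle, set it down across the ramp with its middle against the block's uphill end, and let go only when it is there, so that it stays put; leave the other things where they are.

Things in the scene. Friction and masses are not known exactly. Their poses are not given: they have to be found in the camera images.
- block: wooden chock block, 120 mm long, 44 mm wide, 36 mm thick, 0.2 kg or so, standing on end at the start. Origin: centre of the end it stands on. Its z runs along its length (up while it stands), its y across the 44 mm width, and its x through the 36 mm thickness towards its back, the 44 x 120 mm face covered with a 4 mm black rubber sheet. Lying on its back its x points down and it is 36 mm high.
- block_center (a point): the middle of the block (60 mm along its z from the block's origin, in the middle of width and thickness)
- roller: closed hollow aluminium cylinder with flat ends, 50 mm diameter, 180 mm long, about 0.25 kg. At the start it lies level in the cradle, with about 50 mm free at each end. Its x runs along its axis. Its origin lies on its surface and turns with it: use roller_center.
- roller_center (a point): centre of the cylinder, on its axis at mid length; 45 mm above the table in the cradle
- ramp: fixed plywood ramp, 300 mm long (its x) and 220 mm wide (its y), with no lips. Its surface slopes at 7 degrees (0.122 rad): it rises towards the ramp's +x, away from the robot, and falls towards -x. Origin: on the table under the middle of the surface; its axes are level, z up. The cylinder rolls down the bare ramp by itself.
- ramp_mid (a point): middle of the ramp's upper surface, 34 mm above the table (the edge of the low end is at 16 mm, of the high end at 52 mm)
- mat: fixed square cork mat on the table, 150 x 150 mm, 12 mm thick, square edges; origin at the centre of its underside, x and y parallel to its edges. Its edge stops the foot of a block that is tipped onto it.
- cradle: fixed wooden cradle on the table: a base 100 x 70 mm, 12 mm high, with two V saddles 28 mm either side of its middle along its x, each 20 mm wide and reaching up to about 38 mm above the table. Origin: centre of its underside; the cylinder lies along its x. Cradle and mat change sides from start to start.
- bottle: white plastic bottle, 56 mm diameter, 150 mm tall, standing; it and the block change places from start to start; bystander, leave it where it is; origin centre of its underside
- beaker: glass beaker, 76 mm diameter, 90 mm tall; bystander, leave it where it is; origin centre of its underside
- dish: white ceramic bowl, 90 mm diameter, 40 mm tall; bystander, leave it where it is; origin centre of its underside
- weight: brass knobbed weight, 44 mm diameter, 58 mm tall; bystander, leave it where it is; origin centre of its underside
- carton: plain cardboard carton, 70 x 50 x 110 mm, standing; bystander, leave it where it is; origin centre of its underside
- spoon: steel lab spoon, 160 mm long, lying flat on the table; bystander, leave it where it is; origin at its middle
There are look-alikes about, which are no part of the job. Leave any blue or orange look-alike of the block alone.

How it is judged:
By the outcome, as a careful person would: the job done as asked, in the order asked, and still so for the second after the job is handed in, with the robot touching nothing.
It also fails if it takes over 72 s, if anything falls off the work surface, if the arm or the gripper's body presses on something with over 40 N, if the wrist force passes 120 N, or if a joint passes its speed limit or range.

## Working session

There is one attempt and no reset: what is moved stays moved. The work goes in short steps, Python scripts to look and compute and a shell command to move; the robot and the scene stay as the last step left them, time stands still between calls to the robot, and variables do not carry over. Pictures are saved under pics/ and viewed, and the job is handed in when it is done.

```bash
mkdir -p pics; ls; python3 - <<'E'
from cell import arm,get_image,camera_model
import cv2,numpy as np
print(arm.observe())
for n in("scene","top"):
    print(n,camera_model(n)); cv2.imwrite(f"pics/{n}0.png",get_image(n)[:,:,::-1])
E
```

```text
pics
{'clock': 0.0, 'joints': array([ 1.22438839,  0.43522942,  0.02490588,  1.57409275, -0.01159538,
        1.13397312, -0.07510332]), 'dq': array([-6.24709209e-04,  1.70597499e-03, -1.28640703e-03,  1.16188129e-04,
        1.66480625e-03,  4.36460453e-04,  7.97547139e-05]), 'joint_efforts': array([-1.47154276e-05, -6.67849374e+01,  9.84880552e-01, -3.14457929e+01,
       -6.06248248e-02,  4.28688107e-02,  1.20095265e-04]), 'position': array([ 0.15082176, -0.60629517,  0.40394165]), 'ee_rot': array([-3.11676399e+00, -3.81822985e-01,  4.80395155e-04]), 'force': array([ 0.02471679, -0.25469378,  0.0832768 ]), 'ft_torque': array([0.02748184, 0.03824531, 0.01443486]), 'width': 0.9998235590205569}
scene {'fx': 532.535891581748, 'fy': 532.535891581748, 'cx': 279.0430604574071, 'cy': 205.83744022029424, 'position': array([1.47738899, 0.24237459, 1.15707449]), 'orientation': array([-1.56096466, -2.09159861,  0.75138343])}
top {'fx': 459.6219567129891, 'fy': 459.6219567129891, 'cx': 274.1186049337874, 'cy': 210.56176083525173, 'position': array([0.55589135, 0.01774646, 1.10416397]), 'orientation': array([-2.1902854 ,  2.20863142, -0.07569979])}
```

View pics/scene0.png

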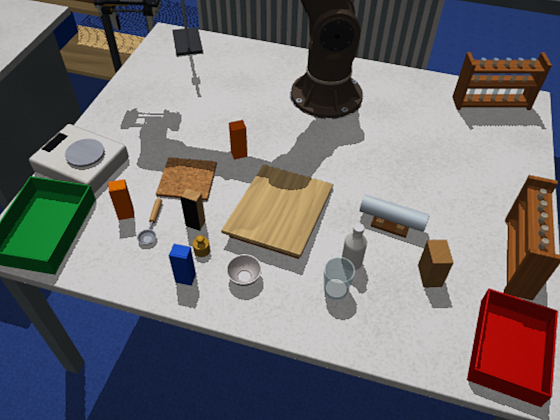

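View pics/top0.png

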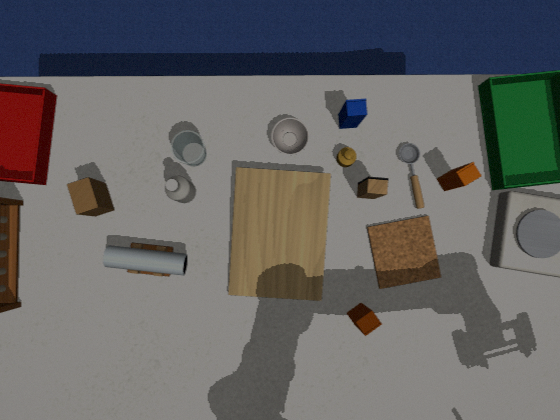

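Top view: candidates for the block are the wood block with black strip at (373,187), orange blocks at (460,177) and (365,319), a blue block at (352,113), and the carton at (90,197). By the description it is (373,187); I'll check this in a close crop.

```bash
cat > h.py <<'E'
from cell import arm,get_image,camera_model
import cv2,numpy as np
from scipy.spatial.transform import Rotation as R
def ray(n,px):
    c=camera_model(n); px=np.atleast_2d(px).astype(float)
    d=np.c_[(px[:,0]-c['cx'])/c['fx'],(px[:,1]-c['cy'])/c['fy'],np.ones(len(px))]
    return np.array(c['position']),R.from_rotvec(c['orientation']).apply(d)
def onz(n,px,z):
    p,d=ray(n,px); return p+d*((z-p[2])/d[:,2])[:,None]
def proj(n,P):
    c=camera_model(n); q=R.from_rotvec(c['orientation']).inv().apply(np.atleast_2d(P)-c['position'])
    return np.c_[q[:,0]/q[:,2]*c['fx']+c['cx'],q[:,1]/q[:,2]*c['fy']+c['cy']]
def tri(pt,ps):
    a,u=ray("top",pt);b,v=ray("scene",ps);u=u[0]/np.linalg.norm(u[0]);v=v[0]/np.linalg.norm(v[0])
    s=np.linalg.lstsq(np.c_[u,-v],b-a,rcond=None)[0]; p,q=a+s[0]*u,b+s[1]*v
    return (p+q)/2,np.linalg.norm(p-q)
def snap(n,f,x0=0,y0=0,x1=560,y1=420,k=1):
    im=get_image(n)[:,:,::-1]; cv2.imwrite(f"pics/{f}_raw.png",im)
    cv2.imwrite(f"pics/{f}.png",cv2.resize(im[y0:y1,x0:x1],None,fx=k,fy=k,interpolation=cv2.INTER_CUBIC)); return im
E
python3 - <<'E'
import cv2
t=cv2.imread('pics/top0.png');s=cv2.imread('pics/scene0.png')
c=lambda i,x0,y0,x1,y1,k,f:cv2.imwrite('pics/'+f,cv2.resize(i[y0:y1,x0:x1],None,fx=k,fy=k,interpolation=cv2.INTER_CUBIC))
c(t,330,150,450,290,4,'c1.png')
c(s,100,110,240,270,3.7,'c2.png')
c(t,90,230,200,290,6,'c3.png')
c(t,220,155,340,305,4,'c4.png')
E
```

```text
(no output)
```

View pics/c1.png

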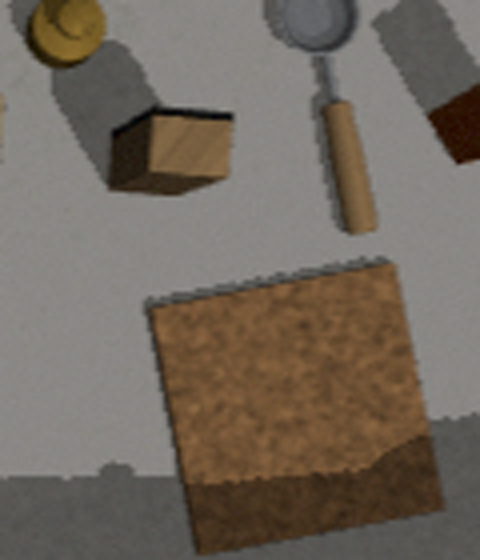

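View pics/c2.png

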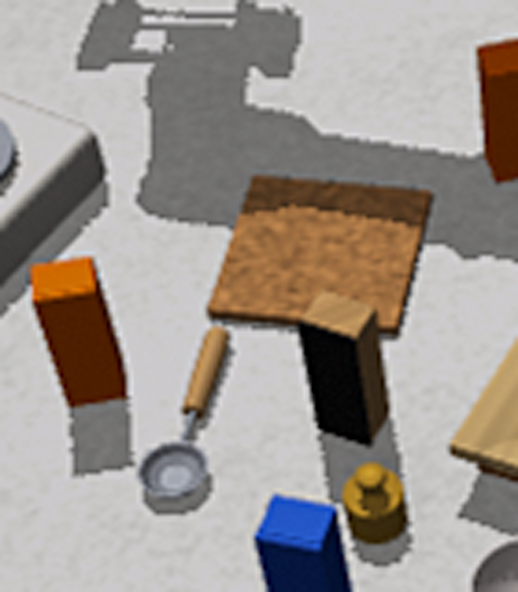

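View pics/c3.png

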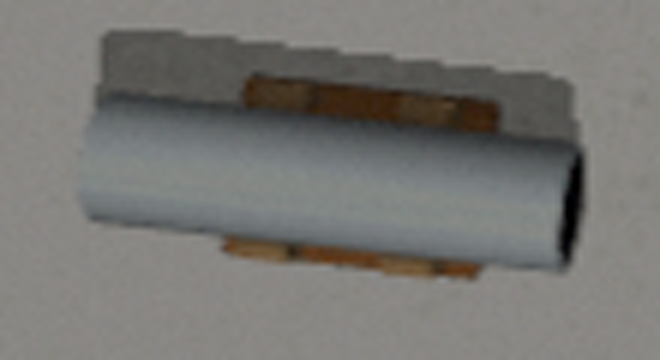

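View pics/c4.png

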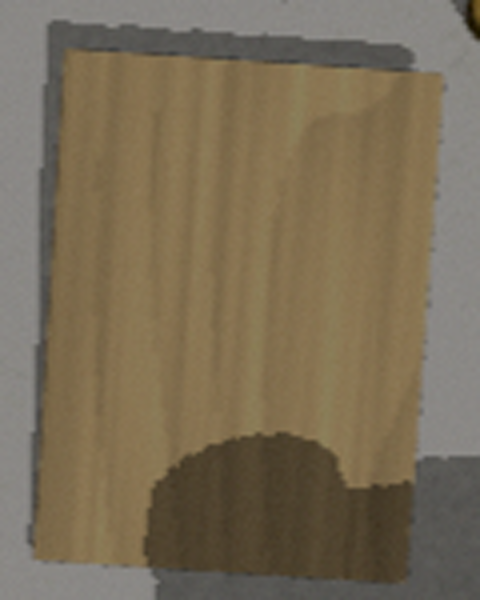

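```bash
python3 - <<'E'
from h import *
f=lambda pts,k,o:(np.array(pts)+.5)/k-.5+np.array(o)
def show(n,Q,P=None):
    print(n,np.round(Q*1000,1)[:,:2].tolist(),'centre',np.round(Q.mean(0)*1000,1))
def ang(v): return round(np.degrees(np.arctan2(v[1],v[0])),2)
m=onz("top",f([(150,305),(392,263),(441,507),(198,553)],4,(330,150)),.012)
show('mat',m);print([ang(m[0]-m[3]),ang(m[1]-m[2]),ang(m[0]-m[1]),ang(m[3]-m[2])],[np.linalg.norm(m[i]-m[i-1]) for i in range(4)])
b=onz("top",f([(151,108),(233,113),(227,177),(150,172)],4,(330,150)),.12)
show('block',b);print([ang(b[0]-b[3]),ang(b[1]-b[2]),ang(b[0]-b[1]),ang(b[3]-b[2])],[np.linalg.norm(b[i]-b[i-1]) for i in range(4)])
px=f([(66,50),(442,73),(408,582),(35,560)],4,(220,155))
r=np.r_[onz("top",px[:2],.052),onz("top",px[2:],.016)]
show('ramp',r);print([ang(r[0]-r[3]),ang(r[1]-r[2]),ang(r[0]-r[1]),ang(r[3]-r[2])],[np.linalg.norm(r[i]-r[i-1]) for i in range(4)])
# cylinder silhouette mask in both views
for n,o in(("top",0),("scene",1)):
    im=cv2.imread(f'pics/{n}0.png')
px=f([(104,96),(580,145),(565,270),(84,218)],6,(90,230))
c=onz("top",px,.045)
show('cyl',c);print([ang(c[0]-c[1]),ang(c[3]-c[2])],[np.linalg.norm(c[i]-c[i-1]) for i in range(4)])
# cradle base corners z~.012
k=onz("top",f([(246,74),(498,101),(477,278),(222,252)],6,(90,230)),.02);show('cradle',k);print(ang(k[0]-k[1]),ang(k[3]-k[2]))
# scene crosscheck: block top corners
s=f([(318,292),(376,312),(357,335),(301,322)],3.7,(100,110))
show('blockS',onz("scene",s,.12))
show('matS',onz("scene",f([(254,178),(432,190),(395,330),(210,312)],3.7,(100,110)),.012))
E
```

```text
mat [[578.5, -218.0], [602.3, -363.5], [457.3, -388.7], [431.7, -243.6]] centre [ 517.4 -303.4   12. ]
[np.float64(9.86), np.float64(9.86), np.float64(99.32), np.float64(100.0)] [np.float64(0.14899898306152665), np.float64(0.1473633103686645), np.float64(0.14722805927299168), np.float64(0.1473569515929797)]
block [[682.5, -197.4], [679.5, -241.7], [644.8, -237.7], [647.9, -196.2]] centre [ 663.7 -218.3  120. ]
[np.float64(-2.04), np.float64(-6.63), np.float64(86.09), np.float64(85.85)] [np.float64(0.034691924130274186), np.float64(0.04445240686264785), np.float64(0.034891490654783655), np.float64(0.04166734370761633)]
ramp [[715.4, 90.3], [700.6, -126.3], [404.9, -106.5], [420.0, 112.2]] centre [560.2  -7.6  34. ]
[np.float64(-4.23), np.float64(-3.82), np.float64(86.09), np.float64(86.06)] [np.float64(0.298377878148221), np.float64(0.21710377402520223), np.float64(0.29847169221115455), np.float64(0.21924856274691543)]
cyl [[537.7, 386.9], [517.4, 205.8], [470.1, 211.4], [491.5, 393.9]] centre [504.2 299.5  45. ]
[np.float64(83.61), np.float64(83.3)] [np.float64(0.04674711288445728), np.float64(0.18222727154866175), np.float64(0.04770330917577672), np.float64(0.18378367238669527)]
cradle [[545.4, 340.4], [534.0, 242.2], [465.3, 250.1], [476.3, 349.1]] centre [505.2 295.5  20. ]
83.38 83.65
blockS [[648.1, -237.9], [653.8, -191.9], [677.4, -196.6], [677.6, -238.3]] centre [ 664.2 -216.1  120. ]
matS [[460.6, -386.5], [430.9, -242.5], [580.9, -216.4], [605.2, -359.3]] centre [ 519.4 -301.2   12. ]
```

```bash
cat >> h.py <<'E'
def plan(g,head,tilt=0,off=.159):
    """row from now to grasp point g, tool x at heading (deg); tilt: tool x rises by tilt deg"""
    s=arm.observe(); R0=R.from_rotvec(s['ee_rot'])
    h,t=np.radians([head,tilt]); x=np.array([np.cos(h)*np.cos(t),np.sin(h)*np.cos(t),np.sin(t)])
    y=np.array([np.sin(h),-np.cos(h),0]); z=np.cross(x,y)
    Rt=R.from_matrix(np.c_[x,y,z]); p=np.array(g)-off*z
    print('row',np.round(R0.inv().apply(p-s['position'])*1000,1),np.round((R0.inv()*Rt).as_rotvec(),4))
def now():
    s=arm.observe(); R0=R.from_rotvec(s['ee_rot']).as_matrix(); g=s['position']+.159*R0[:,2]
    print('t',round(s['clock'],2),'gp',np.round(g*1000,1),'head',round(np.degrees(np.arctan2(R0[1,0],R0[0,0])),2),'tz',np.round(R0[:,2],3),'F',np.round(s['force'],1),'T',np.round(s['ft_torque'],2),'w',round(s['width']*92,1),'j',np.round(s['joints'],2))
E
python3 - <<'E'
from h import *
now(); plan((.664,-.217,.22),-4)
print(onz("top",(365,310),.12),onz("top",(460,172),.12))
E
```

```text
t 0.1 gp [ 150.7 -606.1  245. ] head 13.97 tz [-0.     0.001 -1.   ] F [ 0.5  0.6 -0.1] T [-0.02 -0.02 -0.01] w 91.9 j [ 1.22  0.44  0.02  1.57 -0.01  1.13 -0.08]
row [ 592.  -253.9   25.3] [-0.0014  0.0004  0.3136]
[[ 0.39761803 -0.18662905  0.12      ]] [[ 0.69118187 -0.39878417  0.12      ]]
```

```bash
python3 -m pendant '[[[592,-254,25,0,0,0.314,-1],[592,-254,25,0,0,0.314,-1],[592,-254,25,0,0,0.314,-1],[592,-254,25,0,0,0.314,-1],[592,-254,25,0,0,0.314,-1],[592,-254,25,0,0,0.314,-1],[592,-254,25,0,0,0.314,-1],[592,-254,25,0,0,0.314,-1],[592,-254,25,0,0,0.314,-1],[592,-254,25,0,0,0.314,-1],[592,-254,25,0,0,0.314,-1],[592,-254,25,0,0,0.314,-1],[592,-254,25,0,0,0.314,-1]]]' 30; python3 - <<'E'
from h import *
now(); plan((.664,-.217,.092),-4)
E
```

```text
clock: 1.72
position: [0.6628, -0.2193, 0.3796]
ee_rot: [3.138, -0.114, -0.002]
force: [-0.2, -0.0, 0.1]
width: 1.0
t 1.73 gp [ 662.6 -219.5  220.6] head -4.17 tz [-0.001 -0.001 -1.   ] F [-0.2 -0.   0.1] T [-0.   -0.01  0.01] w 92.0 j [ 0.27  0.58 -0.05  1.4   0.03  1.17 -1.43]
row [  1.2  -2.5 128.6] [ 0.0014  0.0011 -0.003 ]
```

```bash
python3 -m pendant '[[[1,-2,60,0,0,0,-1],[1,-2,115,0,0,0,-1],[1,-2,129,0,0,0,-1],[1,-2,129,0,0,0,-1],[1,-2,129,0,0,0,0.2],[1,-2,129,0,0,0,0.6],[1,-2,129,0,0,0,0.6],[1,-2,129,0,0,0,0.6]]]' 30; python3 - <<'E'
from h import *
now(); snap("scene","g1",120,120,280,270,4)
snap("top","g1t",300,120,460,270,4)
E
```

```text
clock: 2.72
position: [0.6653, -0.2152, 0.2512]
ee_rot: [3.139, -0.11, 0.001]
force: [-0.8, -0.5, -0.6]
width: 0.615
t 2.73 gp [ 665.4 -215.2   92.2] head -4.02 tz [ 0.001 -0.    -1.   ] F [-0.8 -0.5 -0.6] T [ 0.01  0.02 -0.02] w 56.6 j [ 0.27  0.69 -0.06  1.52  0.05  0.93 -1.44]
```

View pics/g1.png

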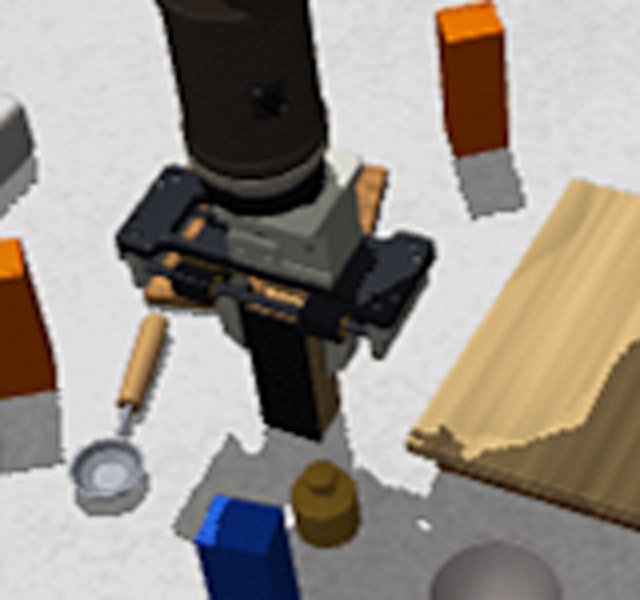

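The jaws straddle the right block (black face at crop (285,380)) and are still closing.

```bash
python3 -m pendant '[[[0,0,0,0,0,0,0.8],[0,0,0,0,0,0,0.8],[0,0,0,0,0,0,0.8],[0,0,0,0,0,0,0.8],[0,0,0,0,0,0,0.8]]]' 30; python3 - <<'E'
from h import *
now(); plan((.665,-.215,.152),-4);plan((.664,-.217,.152),-4)
E
```

```text
clock: 3.45
position: [0.6652, -0.2154, 0.2508]
ee_rot: [3.139, -0.111, 0.0]
force: [-2.0, -0.6, 2.4]
width: 0.482
t 3.45 gp [ 665.2 -215.4   91.8] head -4.04 tz [ 0. -0. -1.] F [-2.  -0.6  2.4] T [-0.18  0.21  0.04] w 44.3 j [ 0.27  0.69 -0.06  1.52  0.05  0.93 -1.44]
row [ -0.2  -0.4 -60.2] [ 0.0002 -0.0001 -0.0006]
row [ -1.1   1.7 -60.2] [ 0.0002 -0.0001 -0.0006]
```

```bash
python3 - <<'E'
from h import *
plan((.4185,-.3199,.157),9.9)
E
```

```text
row [-238.7  121.6  -65.2] [ 2.000e-04 -1.000e-04 -2.432e-01]
```

```bash
python3 -m pendant '[[[0,0,-40,0,0,0,0.8],[0,0,-65,0,0,0,0.8],[-55,28,-65,0,0,-0.08,0.8],[-110,56,-65,0,0,-0.16,0.8],[-165,84,-65,0,0,-0.243,0.8],[-215,110,-65,0,0,-0.243,0.8],[-239,122,-65,0,0,-0.243,0.8],[-239,122,-65,0,0,-0.243,0.8],[-239,122,-65,0,0,-0.243,0.8],[-239,122,-65,0,0,-0.243,0.8]]]' 30; python3 - <<'E'
from h import *
now(); plan((.4185,-.3199,.095),9.9);plan((.4185,-.3199,.091),9.9)
E
```

```text
clock: 4.7
position: [0.4194, -0.3194, 0.3156]
ee_rot: [-3.129, -0.274, -0.001]
force: [-0.3, -0.3, -2.5]
width: 0.48
t 4.7 gp [ 419.5 -319.3  156.6] head 10.01 tz [ 0.001  0.    -1.   ] F [-0.3 -0.3 -2.5] T [-0.03  0.01  0.  ] w 44.2 j [ 0.64  0.38 -0.12  1.91  0.06  0.85 -0.91]
row [-1.   0.4 61.6] [-0.0003 -0.0006  0.0019]
row [-1.   0.4 65.6] [-0.0003 -0.0006  0.0019]
```

```bash
python3 -m pendant '[[[0,0,50,0,0,0,0.8],[0,0,62,0,0,0,0.8],[0,0,64,0,0,0,0.8],[0,0,64,0,0,0,0.8],[0,0,64,0,0,0,0.8]]]' 30; python3 - <<'E'
from h import *
now(); snap("scene","g2",110,90,270,240,4)
snap("top","g2t",330,200,450,360,4)
E
```

```text
clock: 5.32
position: [0.4186, -0.3204, 0.2528]
ee_rot: [3.129, 0.271, 0.002]
force: [-0.2, -0.5, -1.8]
width: 0.475
t 5.33 gp [ 418.8 -320.5   93.8] head 9.9 tz [ 0.001 -0.001 -1.   ] F [-0.2 -0.5 -1.8] T [-0.03  0.06 -0.02] w 43.7 j [ 0.64  0.47 -0.12  1.97  0.08  0.71 -0.92]
```

View pics/g2.png

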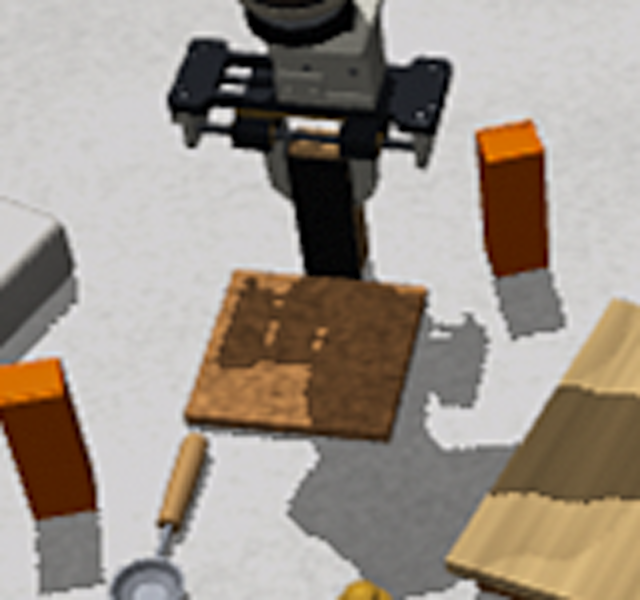

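View pics/g2t.png

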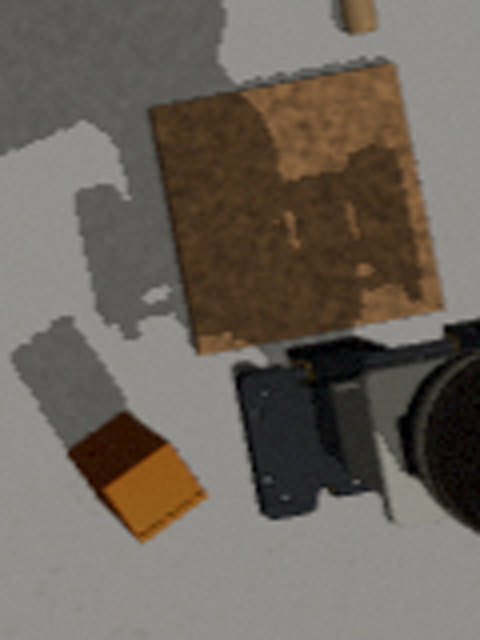

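Block stands just short of the mat's near edge (crop (335,275)); moving it forward until the force shows contact.

```bash
python3 -m pendant '[[[3,0,1,0,0,0,0.8],[6,0,1,0,0,0,0.8],[6,0,1,0,0,0,0.8]]]' 30; python3 - <<'E'
from h import *
now()
E
python3 -m pendant '[[[1.5,0,0,0,0,0,0.8],[3,0,0,0,0,0,0.8],[3,0,0,0,0,0,0.8]]]' 30; python3 - <<'E'
from h import *
now()
E
```

```text
clock: 5.8
position: [0.4244, -0.319, 0.2508]
ee_rot: [3.13, 0.272, 0.0]
force: [0.2, 0.2, -1.7]
width: 0.482
t 5.8 gp [ 424.5 -319.    91.8] head 9.92 tz [ 0. -0. -1.] F [ 0.2  0.2 -1.7] T [-0.   -0.04  0.01] w 44.3 j [ 0.63  0.47 -0.11  1.96  0.08  0.71 -0.93]
clock: 6.18
position: [0.426, -0.319, 0.2506]
ee_rot: [-3.13, -0.27, 0.004]
force: [-5.2, -1.0, 2.6]
width: 0.479
t 6.17 gp [ 425.6 -319.    91.6] head 9.86 tz [-0.003  0.    -1.   ] F [-5.2 -1.   2.6] T [-0.29  1.46  0.09] w 44.0 j [ 0.63  0.48 -0.11  1.96  0.08  0.71 -0.93]
```

```bash
python3 -m pendant '[[[-1.2,0,0,0,0,0,0.8],[-1.2,0,0.3,0,0,0,0.8],[-1.2,0,0.3,0,0,0,-1],[-1.2,0,0.3,0,0,0,-1],[-1.2,0,0.3,0,0,0,-1],[-1.2,0,0.3,0,0,0,-1],[-1.2,0,0.3,0,0,0,-1],[-1.2,0,0.3,0,0,0,-1]]]' 30; python3 - <<'E'
from h import *
now()
snap("scene","g3",150,90,250,180,6)
E
```

```text
clock: 7.18
position: [0.4259, -0.3188, 0.2504]
ee_rot: [3.13, 0.271, 0.0]
force: [0.0, -0.6, 0.1]
width: 0.995
t 7.17 gp [ 425.9 -318.8   91.4] head 9.9 tz [ 0. -0. -1.] F [ 0.  -0.6  0.1] T [-0.01 -0.03  0.05] w 91.5 j [ 0.63  0.48 -0.11  1.96  0.08  0.71 -0.93]
```

View pics/g3.png

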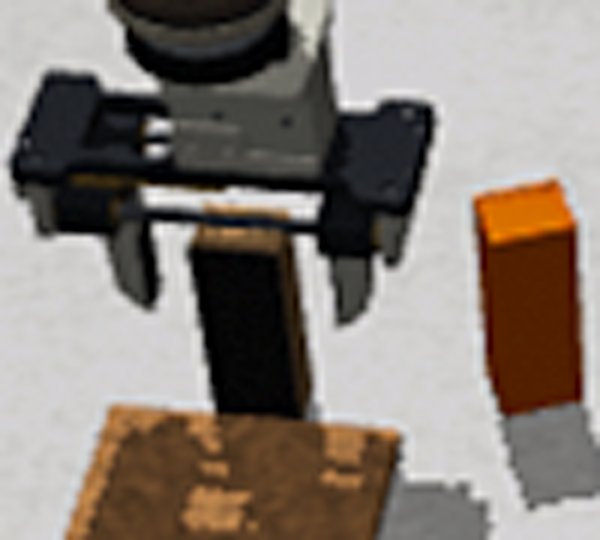

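```bash
python3 -m pendant '[[[-30,0,0,0,0,0,-1],[-58,0,0,0,0,0,-1],[-58,0,-20,0,0,0,1],[-58,0,-34,0,0,0,1],[-58,0,-34,0,0,0,1],[-58,0,-34,0,0,0,1],[-58,0,-34,0,0,0,1],[-58,0,-34,0,0,0,1],[-58,0,-34,0,0,0,1],[-58,0,-34,0,0,0,1],[-58,0,-34,0,0,0,1]]]' 30; python3 - <<'E'
from h import *
now()
snap("scene","g4",150,60,270,180,5)
E
```

```text
clock: 8.6
position: [0.3688, -0.3288, 0.2844]
ee_rot: [3.13, 0.271, 0.0]
force: [0.7, 0.3, 0.2]
width: 0.068
t 8.6 gp [ 368.8 -328.8  125.4] head 9.89 tz [ 0. -0. -1.] F [0.7 0.3 0.2] T [ 0.02  0.   -0.  ] w 6.3 j [ 0.72  0.38 -0.12  2.02  0.07  0.75 -0.84]
```

View pics/g4.png

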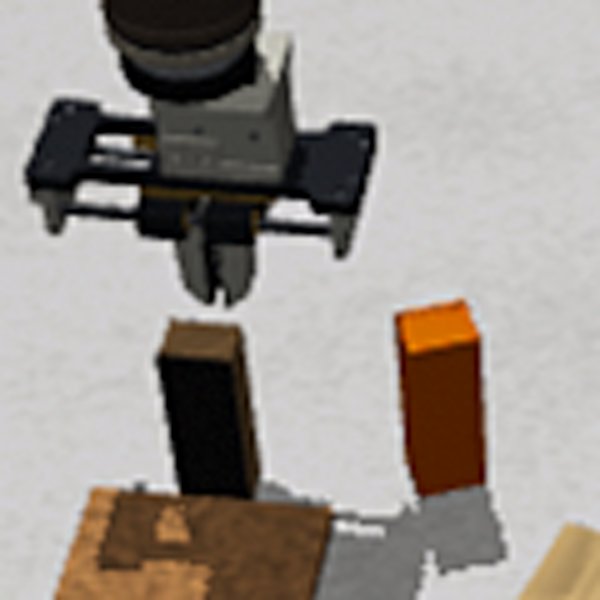

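```bash
python3 -m pendant '[[[18,0,0,0,0,0,1],[26,0,0,0,0,0,1],[34,0,0,0,0,0,1],[42,0,0,0,0,0,1],[50,0,0,0,0,0,1],[58,0,0,0,0,0,1],[66,0,0,0,0,0,1],[74,0,0,0,0,0,1],[82,0,0,0,0,0,1],[90,0,0,0,0,0,1],[98,0,0,0,0,0,1],[98,0,-20,0,0,0,1],[98,0,-60,0,0,0,-1],[98,0,-60,0,0,0,-1],[98,0,-60,0,0,0,-1]]]' 30; python3 - <<'E'
from h import *
now()
snap("scene","g5",130,90,270,210,5)
snap("top","g5t",340,200,460,300,6)
E
```

```text
clock: 10.52
position: [0.4653, -0.3118, 0.3441]
ee_rot: [-3.13, -0.271, 0.0]
force: [0.7, 0.9, 0.2]
width: 0.278
t 10.53 gp [ 465.2 -311.8  185.1] head 9.89 tz [-0.  0. -1.] F [0.7 0.9 0.2] T [ 0.07 -0.01 -0.02] w 25.6 j [ 0.59  0.4  -0.13  1.8   0.06  0.95 -0.96]
```

View pics/g5.png

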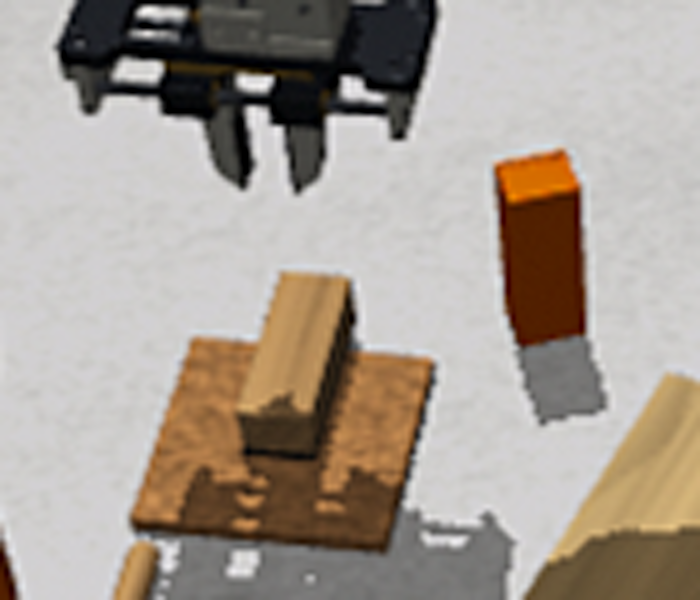

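View pics/g5t.png

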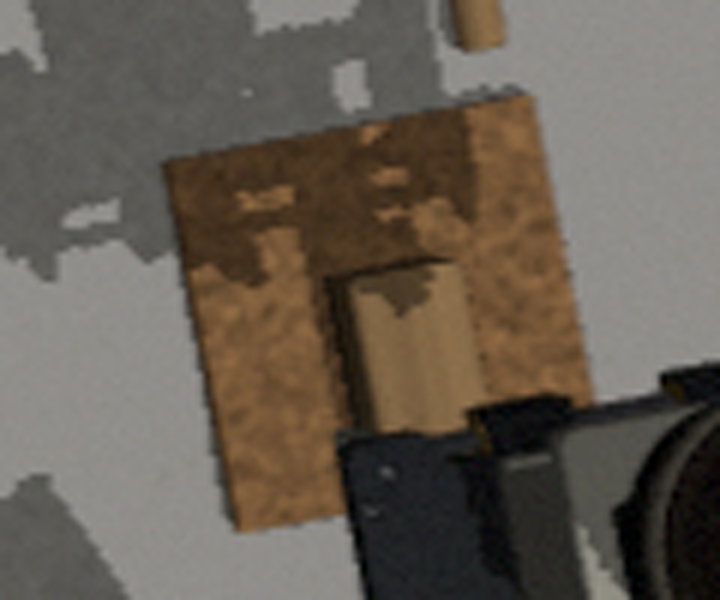

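The block now lies on its back on the mat, black side down (scene crop top face (240,410)-(352,278)).

```bash
python3 - <<'E'
from h import *
f=lambda pts,k,o:(np.array(pts)+.5)/k-.5+np.array(o)
a=onz("scene",f([(238,410),(318,421),(352,279),(281,272)],5,(130,90)),.048)
print(np.round(a*1000,1),a.mean(0))
b=onz("top",f([(352,280),(455,262)],6,(340,200)),.048);print(np.round(b*1000,1))
d=a[0]+a[1]-a[2]-a[3];print(np.degrees(np.arctan2(d[1],d[0])))
plan((.496,-.306,.15),9.9)
E
```

```text
[[ 536.9 -319.5   48. ]
 [ 531.6 -272.4   48. ]
 [ 416.4 -297.4   48. ]
 [ 423.2 -340.4   48. ]] [ 0.47701722 -0.30742288  0.048     ]
[[ 530.3 -281.1   48. ]
 [ 536.8 -320.9   48. ]]
11.353497083934283
row [31.6 -0.3 34.4] [-0.0011  0.0014 -0.0001]
```

```bash
python3 - <<'E'
from h import *
plan((.4757,-.3095,.08),10);plan((.4757,-.3095,.036),10)
E
```

```text
row [ 11.1  -0.3 104.4] [-0.0011  0.0014 -0.0018]
row [ 11.1  -0.2 148.4] [-0.0011  0.0014 -0.0018]
```

```bash
python3 -m pendant '[[[11,0,50,0,0,0,-1],[11,0,90,0,0,0,-1],[11,0,104,0,0,0,-1],[11,0,104,0,0,0,-1],[11,0,104,0,0,0,-1],[11,0,104,0,0,0,-1]]]' 30; python3 - <<'E'
from h import *
now(); plan((.4757,-.3095,.036),10)
snap("scene","g6",130,90,270,210,5)
E
```

```text
clock: 11.38
position: [0.4766, -0.3104, 0.2418]
ee_rot: [3.128, 0.271, 0.003]
force: [-0.8, 0.1, -0.2]
width: 0.987
t 11.38 gp [ 476.9 -310.6   82.8] head 9.89 tz [ 0.002 -0.001 -1.   ] F [-0.8  0.1 -0.2] T [-0.05 -0.01 -0.04] w 90.8 j [ 0.57  0.53 -0.12  1.88  0.09  0.73 -1.  ]
row [-0.8 -1.1 46.8] [ 0.0016 -0.0018 -0.0019]
```

View pics/g6.png

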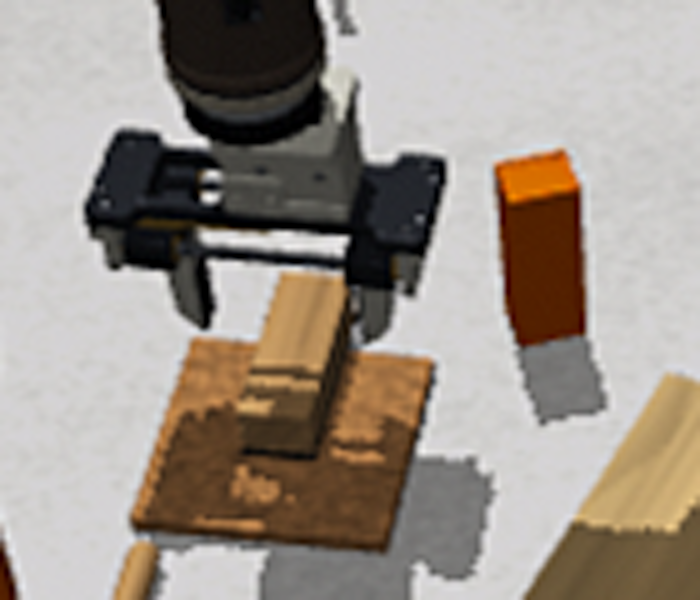

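```bash
python3 - <<'E'
from h import *
f=lambda pts,k,o:(np.array(pts)+.5)/k-.5+np.array(o)
print(np.round(onz("top",f([(105,485),(165,442),(207,495),(143,542)],4,(330,200)),.12)*1000))
c,s=np.cos(np.radians(10)),np.sin(np.radians(10))
for u in(-37.5,37.5): print(475.7+u*c-95*s, -309.5+u*s+95*c)
E
```

```text
[[ 375. -167.  120.]
 [ 397. -199.  120.]
 [ 369. -221.  120.]
 [ 345. -186.  120.]]
422.2731323836838 -222.45507012635017
496.1337138595994 -209.43145680133034
```

```bash
python3 -m pendant '[[[-1,-1,30,0,0,0,-1],[-1,-1,44,0,0,0,-1],[-1,-1,46,0,0,0,-1],[-1,-1,46,0,0,0,0.5],[-1,-1,46,0,0,0,0.8],[-1,-1,46,0,0,0,0.8],[-1,-1,46,0,0,0,0.8],[-1,-1,46,0,0,0,0.8],[-1,-1,46,0,0,0,0.8],[-1,-1,46,0,0,0,0.8],[-1,-1,46,0,0,0,0.8]]]' 40; python3 - <<'E'
from h import *
now()
E
```

```text
clock: 12.8
position: [0.475, -0.3093, 0.1945]
ee_rot: [3.13, 0.271, 0.0]
force: [-0.5, -0.3, 2.4]
width: 0.476
t 12.8 gp [ 475.  -309.4   35.5] head 9.89 tz [ 0. -0. -1.] F [-0.5 -0.3  2.4] T [-0.1   0.06  0.04] w 43.8 j [ 0.56  0.6  -0.11  1.91  0.1   0.64 -1.01]
```

```bash
python3 - <<'E'
from h import *
plan((.5172,-.005,.14),-4,7)
E
```

```text
row [  75.  -297.2 -103.4] [-0.0146  0.1215  0.2421]
```

```bash
python3 -m pendant '[[[0,0,-50,0,0,0,0.8],[0,0,-95,0,0,0,0.8],[0,-10,-103,0,0,0,0.8],[13,-55,-103,0,0.02,0.05,0.8],[27,-110,-103,-0.005,0.05,0.1,0.8],[42,-165,-103,-0.01,0.08,0.16,0.8],[56,-220,-103,-0.0145,0.1215,0.242,0.8],[70,-275,-103,-0.0145,0.1215,0.242,0.8],[75,-297,-103,-0.0145,0.1215,0.242,0.8],[75,-297,-103,-0.0145,0.1215,0.242,0.8],[75,-297,-103,-0.0145,0.1215,0.242,0.8]]]' 40; python3 - <<'E'
from h import *
now(); plan((.5172,-.005,.06),-4,7); plan((.5172,-.005,.0535),-4,7)
snap("scene","g7",210,100,350,260,4);snap("top","g7t",210,150,350,310,4)
E
```

```text
clock: 14.18
position: [0.4973, -0.0045, 0.2967]
ee_rot: [3.129, -0.11, 0.189]
force: [-0.4, -1.2, -2.4]
width: 0.476
t 14.18 gp [516.3  -5.9 138.8] head -4.01 tz [ 0.12  -0.009 -0.993] F [-0.4 -1.2 -2.4] T [ 0.03  0.2  -0.06] w 43.8 j [-0.01  0.33 -0.12  2.05  0.11  0.64 -1.84]
row [-9.  -0.9 78.3] [ 0.0005  0.0018 -0.0002]
row [-9.7 -0.9 84.8] [ 0.0005  0.0018 -0.0002]
```

View pics/g7.png

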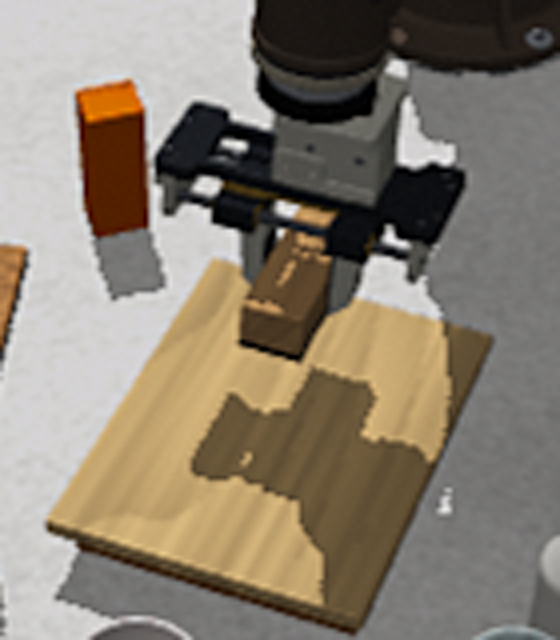

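View pics/g7t.png

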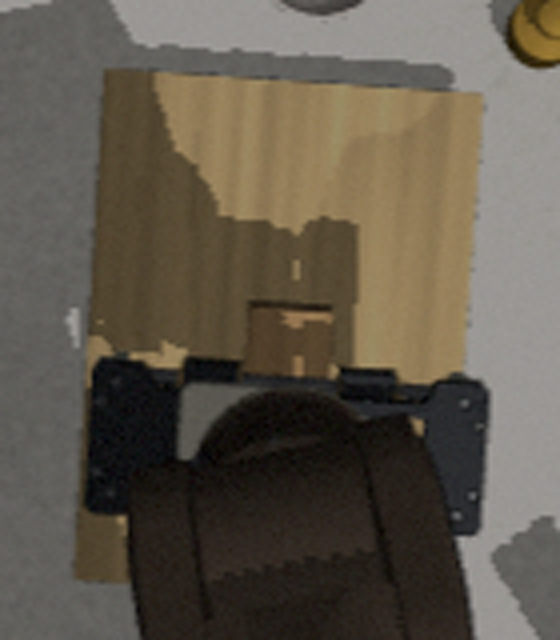

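Block hangs level with the slope, centred over the ramp (scene crop (290,300)). Lowering.

```bash
python3 -m pendant '[[[-5,-1,45,0,0,0,0.8],[-9,-1,78,0,0,0,0.8],[-10,-1,84,0,0,0,0.8],[-10,-1,84,0,0,0,0.8],[-10,-1,84,0,0,0,0.8]]]' 40; python3 - <<'E'
from h import *
now(); plan((.5172,-.005,.0514),-4,7)
E
python3 -m pendant '[[[0,0,1,0,0,0,0.8],[0,0,1,0,0,0,0.8]]]' 40;python3 - <<'E'
from h import *
now()
E
```

```text
clock: 14.9
position: [0.4989, -0.003, 0.2141]
ee_rot: [3.13, -0.11, 0.195]
force: [-0.7, -0.6, -2.6]
width: 0.476
t 14.9 gp [518.5  -4.3  56.3] head -4.02 tz [ 0.124 -0.008 -0.992] F [-0.7 -0.6 -2.6] T [ 0.03  0.22 -0.01] w 43.8 j [-0.04  0.47 -0.09  2.12  0.15  0.43 -1.9 ]
row [-1.5  0.7  4.7] [-0.0005 -0.0022 -0.0004]
clock: 15.15
position: [0.4985, -0.0028, 0.2124]
ee_rot: [3.13, -0.109, 0.193]
force: [-0.3, -0.1, -2.3]
width: 0.475
t 15.15 gp [518.   -4.1  54.6] head -3.99 tz [ 0.122 -0.008 -0.992] F [-0.3 -0.1 -2.3] T [0.01 0.21 0.04] w 43.7 j [-0.04  0.47 -0.09  2.13  0.15  0.43 -1.9 ]
```

```bash
python3 -m pendant '[[[0,0,1,0,0,0,0.8],[0,0,1.5,0,0,0,0.8],[0,0,1.5,0,0,0,0.8]]]' 40;python3 - <<'E'
from h import *
now()
E
python3 -m pendant '[[[0,0,0.7,0,0,0,0.8],[0,0,0.7,0,0,0,0.8]]]' 40;python3 - <<'E'
from h import *
now()
E
```

```text
clock: 15.52
position: [0.4985, -0.0028, 0.2104]
ee_rot: [3.13, -0.109, 0.191]
force: [-1.4, -0.5, 1.6]
width: 0.48
t 15.53 gp [517.8  -4.1  52.6] head -3.99 tz [ 0.122 -0.008 -0.993] F [-1.4 -0.5  1.6] T [-0.06  0.42  0.02] w 44.1 j [-0.04  0.47 -0.09  2.13  0.16  0.43 -1.9 ]
clock: 15.78
position: [0.4985, -0.0028, 0.2104]
ee_rot: [3.13, -0.109, 0.192]
force: [-5.1, 0.6, 14.2]
width: 0.477
t 15.78 gp [517.8  -4.1  52.6] head -3.99 tz [ 0.122 -0.008 -0.993] F [-5.1  0.6 14.2] T [-0.11  1.01 -0.07] w 43.9 j [-0.04  0.47 -0.09  2.13  0.16  0.43 -1.9 ]
```

```bash
python3 -m pendant '[[[0,0,-0.6,0,0,0,0.8],[0,0,-0.6,0,0,0,-1],[0,0,-0.6,0,0,0,-1],[0,0,-0.6,0,0,0,-1],[0,0,-0.6,0,0,0,-1],[0,0,-0.6,0,0,0,-1],[0,0,-0.6,0,0,0,-1],[0,0,-30,0,0,0,-1],[0,0,-80,0,0,0,-1],[0,0,-140,0,0,0,-1],[0,0,-160,0,0,0,-1],[0,0,-160,0,0,0,-1]]]' 40;python3 - <<'E'
from h import *
now(); plan((.505,.2985,.2),-6.5)
snap("scene","g8",210,140,350,280,4)
E
```

```text
clock: 17.27
position: [0.4794, -0.0015, 0.3702]
ee_rot: [3.13, -0.109, 0.197]
force: [0.4, 0.1, -0.9]
width: 0.999
t 17.27 gp [499.3  -2.7 212.4] head -4.0 tz [ 0.125 -0.008 -0.992] F [ 0.4  0.1 -0.9] T [0.02 0.12 0.05] w 91.9 j [ 0.01  0.21 -0.14  2.01  0.08  0.81 -1.82]
row [   3.2 -301.    11.9] [-0.0035 -0.1258  0.0437]
```

View pics/g8.png

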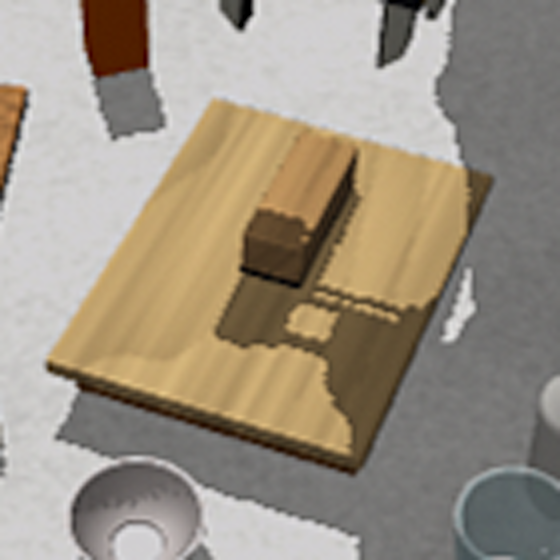

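```bash
python3 - <<'E'
from h import *
im=snap("top","g9t",50,100,260,290,3.8)
im=snap("scene","g9",320,180,480,320,5)
E
```

```text
(no output)
```

View pics/g9t.png

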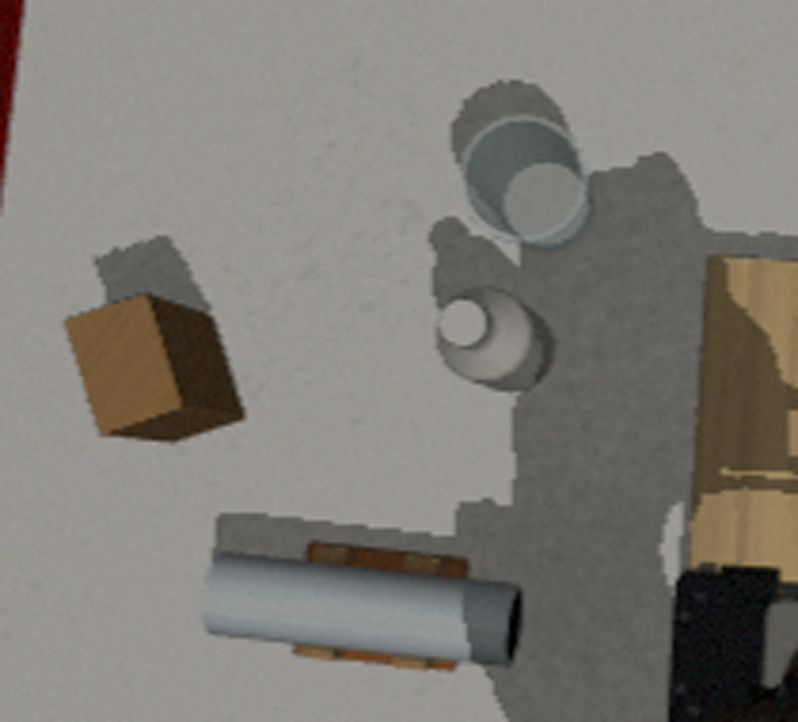

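View pics/g9.png

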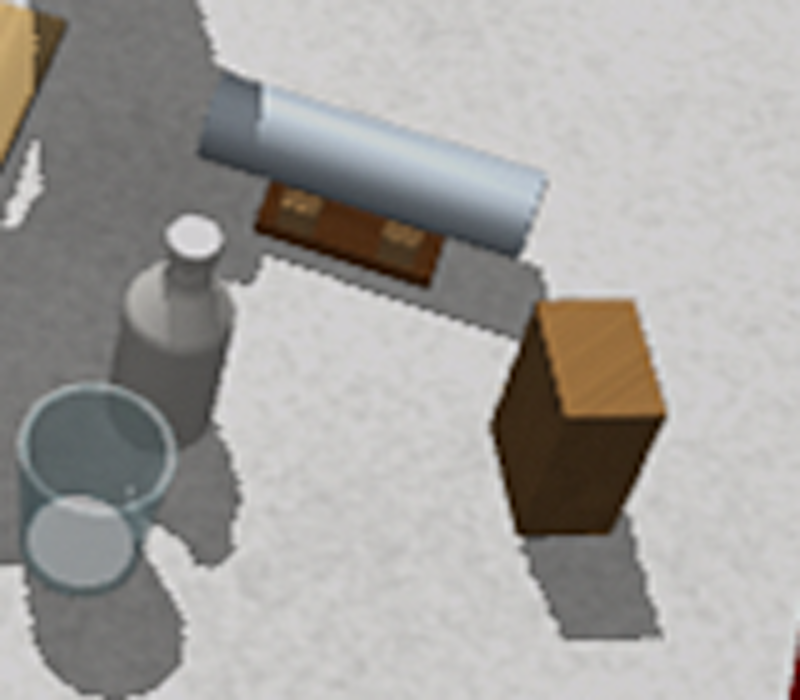

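```bash
python3 - <<'E'
from h import *
f=lambda pts,k,o:(np.array(pts)+.5)/k-.5+np.array(o)
print('carton top',np.round(onz("top",f([(67,320),(150,294),(184,405),(102,434)],3.8,(50,100)),.11)*1000).tolist())
print('carton base',np.round(onz("top",f([(215,317),(244,418),(175,440)],3.8,(50,100)),0)*1000).tolist())
print('bottle',np.round(onz("top",f([(464,322)],3.8,(50,100)),.15)*1000).tolist(), np.round(onz("scene",f([(194,237)],5,(320,180)),.15)*1000).tolist())
c=onz("top",f([(213,553),(516,584),(508,663),(205,633)],3.8,(50,100)),.045);print('cyl',np.round(c*1000,1).tolist(),c.mean(0))
s=onz("scene",f([(222,70),(548,172),(522,258),(199,155)],5,(320,180)),.045);print('cylS',np.round(s*1000,1).tolist(),s.mean(0))
x=np.array([np.cos(np.radians(83.5)),np.sin(np.radians(83.5)),0])
for yy in(.054,):
  print(np.array([.505,.2985])+yy*x[:2])
E
```

```text
carton top [[673.0, 451.0, 110.0], [687.0, 404.0, 110.0], [624.0, 384.0, 110.0], [608.0, 430.0, 110.0]]
carton base [[687.0, 406.0, 0.0], [623.0, 387.0, 0.0], [609.0, 430.0, 0.0]]
bottle [[665.0, 218.0, 150.0]] [[667.0, 220.0, 150.0]]
cyl [[538.7, 389.7, 45.0], [518.5, 207.7, 45.0], [471.2, 212.4, 45.0], [490.8, 393.9, 45.0]] [0.50479946 0.30089315 0.045     ]
cylS [[460.7, 210.1, 45.0], [482.1, 393.0, 45.0], [545.5, 385.9, 45.0], [525.4, 209.2, 45.0]] [0.50341296 0.29955533 0.045     ]
[0.51111297 0.35215288]
```

```bash
cat >> h.py <<'E'
def planr(g,head,roll=7,pitch=0,off=.159):
    """tool x at heading (rises by pitch deg), tool y rises by roll deg"""
    s=arm.observe(); R0=R.from_rotvec(s['ee_rot']); h=np.radians(head)
    x=np.array([np.cos(h),np.sin(h),0]); y=np.array([np.sin(h),-np.cos(h),0])
    Rt=R.from_matrix(np.c_[x,y,np.cross(x,y)])*R.from_rotvec([0,np.radians(pitch),0])*R.from_rotvec([-np.radians(roll),0,0])
    p=np.array(g)-off*Rt.as_matrix()[:,2]
    print('row',np.round(R0.inv().apply(p-s['position'])*1000,1),np.round((R0.inv()*Rt).as_rotvec(),4), Rt.as_matrix()[2].round(3))
E
python3 - <<'E'
from h import *
planr((.5106,.3537,.16),83.5)
E
```

```text
row [ -18.1 -357.5   47.6] [-0.0056 -0.0025 -1.5272] [-0.     0.122 -0.993]
```

```bash
python3 -m pendant '[[[-5,-50,0,0,0,-0.18,-1],[-10,-100,10,0,0,-0.36,-1],[-15,-150,20,0,0,-0.54,-1],[-18,-200,30,-0.003,-0.001,-0.72,-1],[-18,-250,40,-0.003,-0.001,-0.9,-1],[-18,-300,47,-0.005,-0.002,-1.08,-1],[-18,-340,47,-0.0056,-0.0025,-1.26,-1],[-18,-357,47,-0.0056,-0.0025,-1.44,-1],[-18,-357,47,-0.0056,-0.0025,-1.527,-1],[-18,-357,47,-0.0056,-0.0025,-1.527,-1],[-18,-357,47,-0.0056,-0.0025,-1.527,-1]]]' 40;python3 - <<'E'
from h import *
now(); planr((.5106,.3537,.045),83.5)
snap("scene","h1",320,120,480,280,4)
snap("top","h1t",50,150,230,320,4)
E
```

```text
clock: 18.8
position: [0.4918, 0.3551, 0.3187]
ee_rot: [2.276, 2.026, 0.124]
force: [0.0, -0.5, 0.9]
width: 0.999
t 18.8 gp [511.2 352.7 160.9] head 83.35 tz [ 0.122 -0.015 -0.992] F [ 0.  -0.5  0.9] T [-0.04  0.05 -0.  ] w 91.9 j [-0.39  0.52 -0.51  1.73  0.44  0.92 -1.21]
row [  0.8 -14.8 115. ] [ 0.0006  0.0007 -0.0025] [-0.     0.122 -0.993]
```

View pics/h1.png

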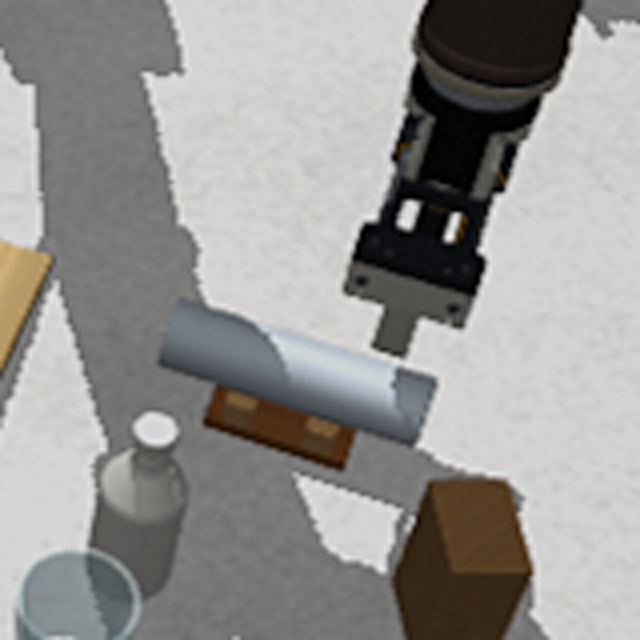

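View pics/h1t.png

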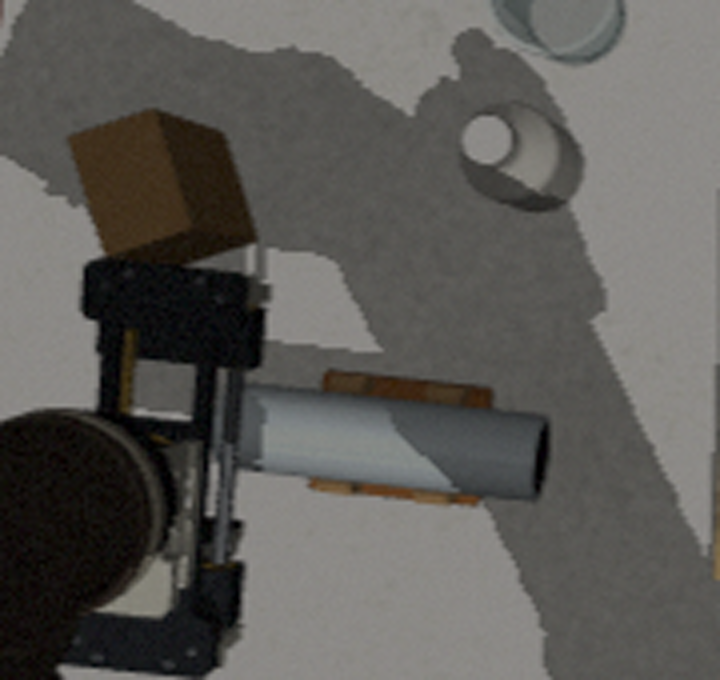

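```bash
python3 - <<'E'
from h import *
f=lambda pts,k,o:(np.array(pts)+.5)/k-.5+np.array(o)
for z in(.23,.26): print(np.round(onz("top",f([(88,258),(262,275),(68,670),(225,675)],4,(50,150)),z)*1000).tolist())
E
```

```text
[[601.0, 390.0, 230.0], [592.0, 307.0, 230.0], [408.0, 396.0, 230.0], [405.0, 323.0, 230.0]]
[[599.0, 377.0, 260.0], [591.0, 298.0, 260.0], [413.0, 383.0, 260.0], [410.0, 312.0, 260.0]]
```

```bash
python3 -m pendant '[[[0,-6,50,0,0,0,-1],[1,-11,85,0,0,0,-1],[1,-13,105,0,0,0,-1],[1,-15,115,0,0,0,-1],[1,-15,115,0,0,0,-1],[1,-15,115,0,0,0,-1]]]' 60;python3 - <<'E'
from h import *
now(); planr((.5106,.3537,.045),83.5)
snap("scene","h2",320,120,480,280,4)
E
```

```text
clock: 19.65
position: [0.4917, 0.357, 0.2049]
ee_rot: [2.273, 2.028, 0.129]
force: [0.4, 0.2, 0.7]
width: 1.003
t 19.65 gp [511.5 355.1  47.2] head 83.48 tz [ 0.124 -0.012 -0.992] F [0.4 0.2 0.7] T [-0.03  0.07  0.03] w 92.3 j [-0.45  0.65 -0.43  1.83  0.56  0.7  -1.33]
row [-1.2 -0.5  2.1] [ 0.0032 -0.0018 -0.0006] [-0.     0.122 -0.993]
```

View pics/h2.png

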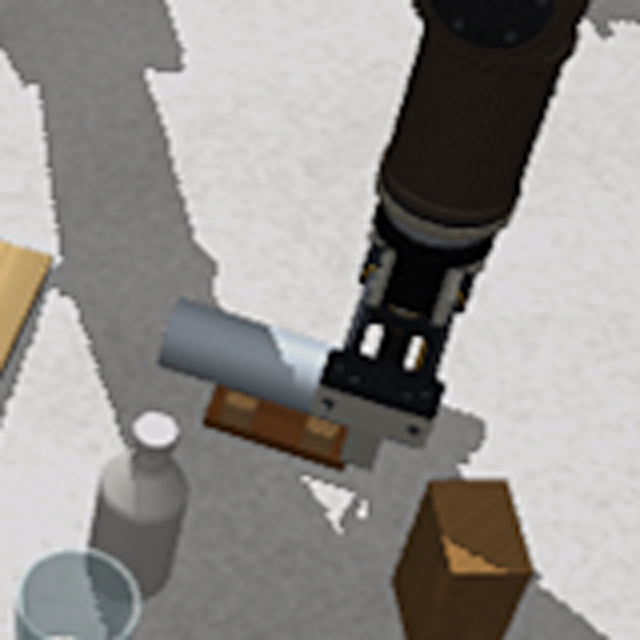

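```bash
python3 -m pendant '[[[-1,-0.5,2,0,0,0,-1],[-1,-0.5,2,0,0,0,0.4],[-1,-0.5,2,0,0,0,0.4],[-1,-0.5,2,0,0,0,0.4],[-1,-0.5,2,0,0,0,0.7],[-1,-0.5,2,0,0,0,0.7],[-1,-0.5,2,0,0,0,0.7],[-1,-0.5,2,0,0,0,0.7],[-1,-0.5,2,0,0,0,0.7],[-1,-0.5,2,0,0,0,0.7]]]' 55;python3 - <<'E'
from h import *
now()
E
```

```text
clock: 20.95
position: [0.4905, 0.3559, 0.2016]
ee_rot: [2.273, 2.029, 0.126]
force: [-4.8, 1.6, 2.2]
width: 0.536
t 20.95 gp [509.9 353.8  43.8] head 83.51 tz [ 0.122 -0.013 -0.992] F [-4.8  1.6  2.2] T [ 0.29  1.19 -0.06] w 49.3 j [-0.45  0.66 -0.43  1.83  0.56  0.7  -1.34]
```

```bash
python3 -m pendant '[[[0,5,-40,0,0,0,0.7],[-1,12,-95,0,0,0,0.7],[-1,17,-140,0,0,0,0.7],[-1,17,-140,0,0,0,0.7],[-1,17,-140,0,0,0,0.7]]]' 55;python3 - <<'E'
from h import *
now()
snap("scene","h3",200,60,480,250,2.8)
snap("top","h3t",220,160,340,300,4.2)
E
```

```text
clock: 21.58
position: [0.4906, 0.3538, 0.3417]
ee_rot: [2.274, 2.027, 0.125]
force: [0.3, -0.2, -2.3]
width: 0.536
t 21.57 gp [510.1 351.4 183.9] head 83.43 tz [ 0.123 -0.015 -0.992] F [ 0.3 -0.2 -2.3] T [ 0.14  0.1  -0.02] w 49.3 j [-0.37  0.49 -0.52  1.71  0.42  0.96 -1.19]
```

View pics/h3.png

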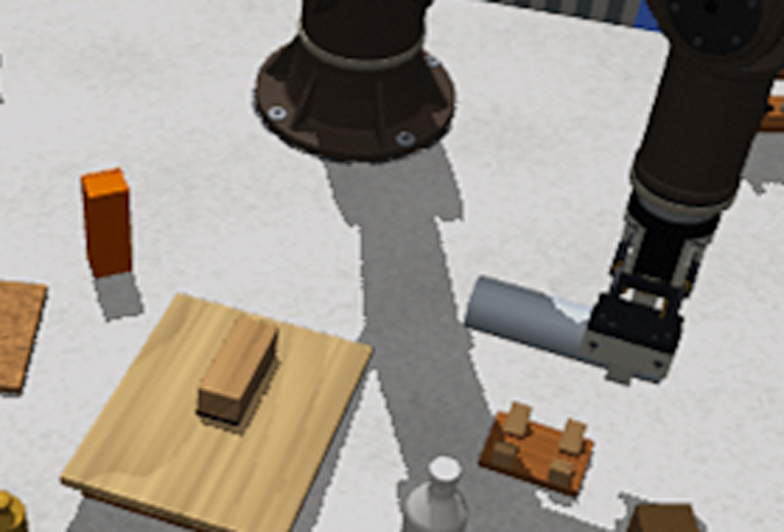

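View pics/h3t.png

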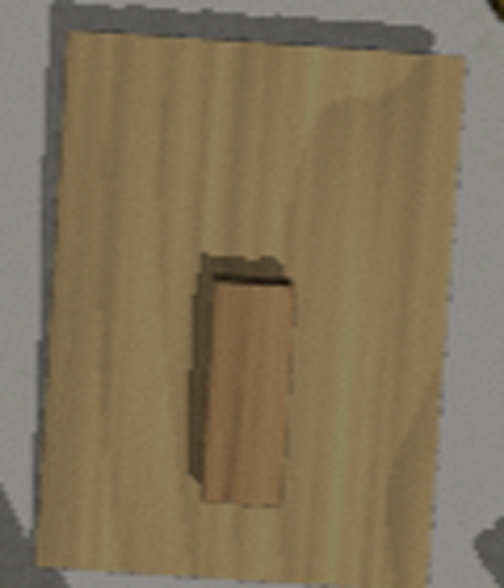

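```bash
python3 - <<'E'
from h import *
f=lambda pts,k,o:(np.array(pts)+.5)/k-.5+np.array(o)
th,y=np.radians(7),np.radians(-4); h=np.array([np.cos(y),np.sin(y),0]); n=-np.sin(th)*h+np.array([0,0,np.cos(th)])
mid=np.array([.56,-.008,.034])
def onp(nm,px,hh):
    p,d=ray(nm,px); q=mid+hh*n; return p+d*(((q-p)@n)/(d@n))[:,None]
a=onp("top",f([(215,283),(291,287),(283,507),(202,502)],4.2,(220,160)),.036)
b=onp("scene",f([(198,388),(242,398),(277,330),(236,315)],2.8,(200,60)),.036)
for q in(a,b):
    print(np.round(q*1000,1).tolist(),q.mean(0))
up=(a[0]+a[1])/2; print('heading',np.degrees(np.arctan2(*(a[0]+a[1]-a[2]-a[3])[[1,0]])),'len',np.linalg.norm(a[0]+a[1]-a[2]-a[3])/2)
s=arm.observe(); M=R.from_rotvec(s['ee_rot']).as_matrix(); g=s['position']+.159*M[:,2]
P=[]
for sg in(-1,1): P.append(g-.144*M[:,0]+.025*sg*M[:,1])
P.append(g-.144*M[:,0]+.025*M[:,2]);P.append(g-.144*M[:,0]-.025*M[:,2])
for nm,fl in(("top","h3t"),("scene","h3")):
    im=cv2.imread(f"pics/{fl}_raw.png"); pp=proj(nm,P); print(nm,pp.round(1).tolist())
    x,yy=pp.mean(0).astype(int); x0,y0=max(x-50,0),max(yy-45,0)
    z=cv2.resize(im[y0:y0+90,x0:x0+110],None,fx=6,fy=6,interpolation=cv2.INTER_CUBIC)
    for p in pp: cv2.circle(z,tuple(int(v) for v in((p-[x0,y0]+.5)*6)),3,(0,0,255),-1)
    cv2.imwrite(f"pics/e_{nm}.png",z)
E
```

```text
[[576.5, 11.7, 72.1], [574.0, -28.9, 72.2], [455.9, -24.0, 57.7], [459.0, 19.6, 57.7]] [ 0.51636233 -0.00537791  0.06490291]
[[576.2, -28.3, 72.4], [575.7, 15.6, 72.0], [467.3, 22.1, 58.7], [458.7, -23.4, 58.0]] [ 0.51945806 -0.00347095  0.06526576]
heading -3.107020740758196 len 0.11888238588507492
top [[171.4, 281.0], [173.7, 256.3], [175.3, 266.3], [169.7, 271.2]]
scene [[371.0, 161.3], [365.7, 172.4], [366.7, 174.2], [370.2, 159.1]]
```

View pics/e_top.png

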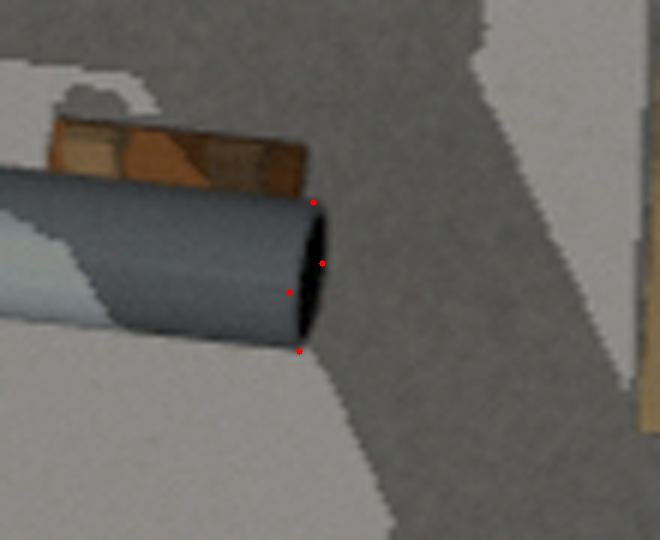

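View pics/e_scene.png

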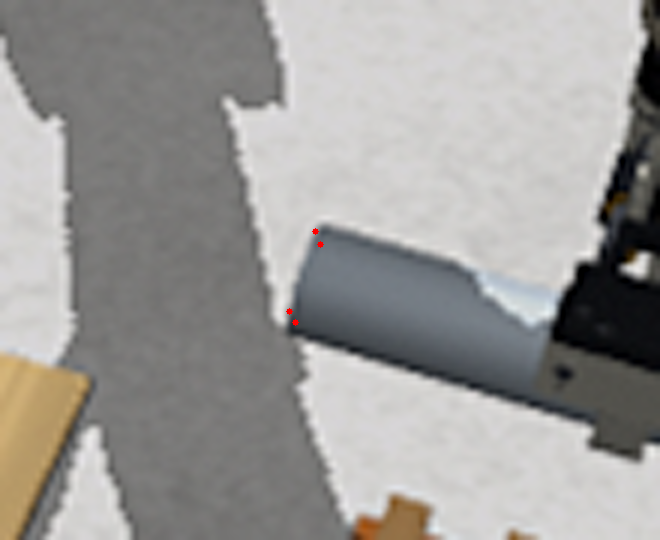

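```bash
python3 - <<'E'
from h import *
e=np.array([.9902,-.0692,.1219]);n=np.array([-.1216,.0085,.9925]);g=np.array([.6056,.0446,.0643])
A=g+.012*e+.06*n; print(A); planr(A,86)
E
```

```text
[0.6101864 0.0442796 0.1253128]
row [-294.7  126.9   74.3] [-0.      0.0074 -0.0437] [ 0.     0.122 -0.993]
```

```bash
python3 -m pendant '[[[-50,0,0,0,0,0,0.7],[-110,15,0,0,0,0,0.7],[-165,45,10,0,0.002,-0.02,0.7],[-215,80,20,0,0.005,-0.03,0.7],[-255,105,40,0,0.007,-0.044,0.7],[-285,120,60,0,0.007,-0.044,0.7],[-295,127,74,0,0.007,-0.044,0.7],[-295,127,74,0,0.007,-0.044,0.7],[-295,127,74,0,0.007,-0.044,0.7],[-295,127,74,0,0.007,-0.044,0.7]]]' 55;python3 - <<'E'
from h import *
now()
e=np.array([.9902,-.0692,.1219]);n=np.array([-.1216,.0085,.9925]);g=np.array([.6056,.0446,.0643])
planr(g+.012*e+.01*n,86);planr(g+.012*e+.004*n,86)
snap("scene","h4",190,110,350,270,4)
E
```

```text
clock: 22.92
position: [0.591, 0.048, 0.2856]
ee_rot: [2.227, 2.083, 0.133]
force: [-0.8, -0.2, -2.3]
width: 0.528
t 22.93 gp [610.8  47.2 127.9] head 86.18 tz [ 0.125 -0.006 -0.992] F [-0.8 -0.2 -2.3] T [0.13 0.07 0.07] w 48.6 j [ 0.17  0.53 -0.49  1.82  0.4   0.77 -0.59]
row [-2.6 -0.4 52.5] [ 0.0028 -0.0031  0.0029] [ 0.     0.122 -0.993]
row [-2.6 -0.5 58.5] [ 0.0028 -0.0031  0.0029] [ 0.     0.122 -0.993]
```

View pics/h4.png

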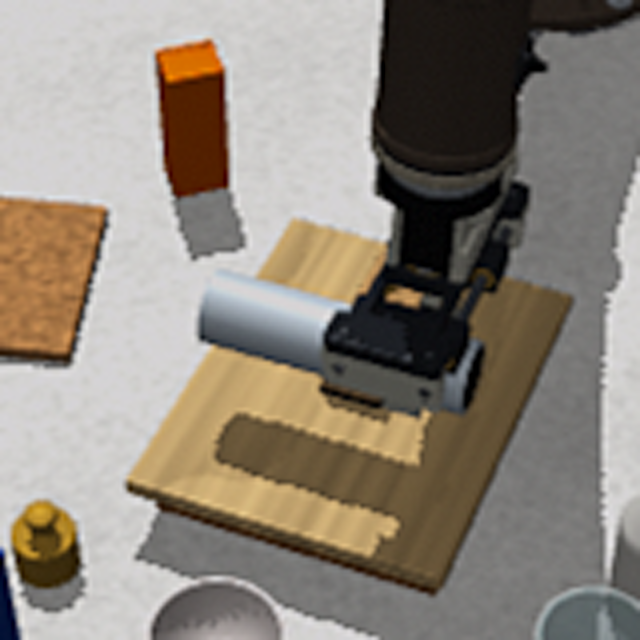

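Cylinder is across the ramp, just above and uphill of the block. Lowering onto the surface, then sliding downhill to contact.

```bash
python3 -m pendant '[[[-2,0,30,0,0,0,0.7],[-2.5,-0.5,52,0,0,0,0.7],[-2.5,-0.5,57,0,0,0,0.7],[-2.5,-0.5,57,0,0,0,0.7],[-2.5,-0.5,57,0,0,0,0.7]]]' 55;python3 - <<'E'
from h import *
now()
e=np.array([.9902,-.0692,.1219]);n=np.array([-.1216,.0085,.9925]);g=np.array([.6056,.0446,.0643])
planr(g+.012*e+.001*n,86);planr(g,86)
E
```

```text
clock: 23.6
position: [0.598, 0.0438, 0.2294]
ee_rot: [2.229, 2.08, 0.134]
force: [0.3, 0.2, -2.1]
width: 0.533
t 23.6 gp [617.9  42.8  71.6] head 86.06 tz [ 0.125 -0.006 -0.992] F [ 0.3  0.2 -2.1] T [0.12 0.08 0.03] w 49.0 j [ 0.14  0.6  -0.44  1.85  0.46  0.66 -0.64]
row [ 1.4 -0.6  4.7] [ 0.0035 -0.0025  0.0007] [ 0.     0.122 -0.993]
row [  1.4 -12.6   5.7] [ 0.0035 -0.0025  0.0007] [ 0.     0.122 -0.993]
```

```bash
python3 -m pendant '[[[1,-1,2,0,0,0,0.7],[1,-5,3,0.0035,-0.0025,0,0.7],[1,-8,3,0.0035,-0.0025,0,0.7],[1,-8,3,0.0035,-0.0025,0,0.7],[1,-8,3,0.0035,-0.0025,0,0.7]]]' 55;python3 - <<'E'
from h import *
now()
g=np.array([.6056,.0446,.0643]);planr(g,86)
E
python3 -m pendant '[[[0,0,0.8,0,0,0,0.7],[0,0,1.2,0,0,0,0.7]]]' 55;python3 - <<'E'
from h import *
now()
E
```

```text
clock: 24.22
position: [0.5902, 0.0449, 0.2243]
ee_rot: [2.231, 2.081, 0.125]
force: [0.5, -1.1, -3.1]
width: 0.535
t 24.23 gp [609.3  43.5  66.5] head 86.02 tz [ 0.12  -0.009 -0.993] F [ 0.5 -1.1 -3.1] T [0.09 0.12 0.01] w 49.2 j [ 0.13  0.6  -0.44  1.87  0.47  0.65 -0.65]
row [ 0.7 -4.2  1.7] [-0.0014  0.0004  0.0004] [ 0.     0.122 -0.993]
clock: 24.48
position: [0.5904, 0.0449, 0.223]
ee_rot: [2.231, 2.081, 0.125]
force: [1.0, -0.0, -2.2]
width: 0.535
t 24.48 gp [609.4  43.5  65.2] head 86.02 tz [ 0.12  -0.009 -0.993] F [ 1.  -0.  -2.2] T [ 0.07  0.03 -0.01] w 49.2 j [ 0.13  0.6  -0.44  1.87  0.47  0.65 -0.66]
```

```bash
python3 -m pendant '[[[0.7,-1.5,0.2,0,0,0,0.7],[0.7,-2.5,0.4,0,0,0,0.7],[0.7,-2.5,0.6,0,0,0,0.7]]]' 55;python3 - <<'E'
from h import *
now()
E
python3 -m pendant '[[[0,0,0.7,0,0,0,0.7],[0,0,0.7,0,0,0,0.7]]]' 55;python3 - <<'E'
from h import *
now()
snap("scene","h5",210,130,330,240,6)
E
```

```text
clock: 24.85
position: [0.5878, 0.0459, 0.2222]
ee_rot: [2.231, 2.081, 0.125]
force: [-0.9, 0.6, -2.5]
width: 0.536
t 24.85 gp [606.9  44.5  64.3] head 86.03 tz [ 0.12  -0.009 -0.993] F [-0.9  0.6 -2.5] T [0.11 0.19 0.01] w 49.3 j [ 0.13  0.6  -0.43  1.88  0.47  0.64 -0.66]
clock: 25.1
position: [0.588, 0.0459, 0.2215]
ee_rot: [2.231, 2.081, 0.125]
force: [0.2, 0.4, -2.1]
width: 0.534
t 25.1 gp [607.1  44.5  63.6] head 86.02 tz [ 0.12  -0.009 -0.993] F [ 0.2  0.4 -2.1] T [ 0.14  0.12 -0.04] w 49.2 j [ 0.13  0.6  -0.43  1.88  0.47  0.64 -0.66]
```

View pics/h5.png

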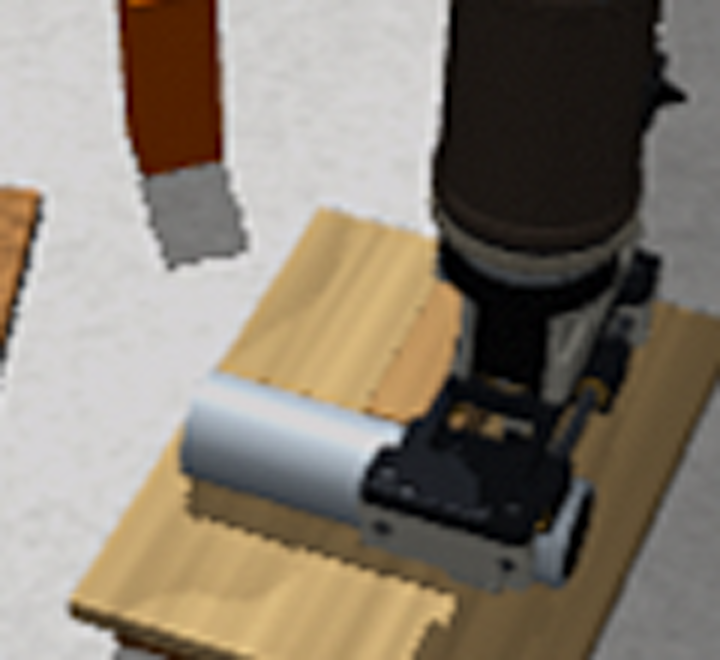

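```bash
python3 -m pendant '[[[0,0,0.5,0,0,0,0.7],[0,0,0.8,0,0,0,0.7],[0,0,0.8,0,0,0,0.7]]]' 55;python3 - <<'E'
from h import *
now()
E
python3 -m pendant '[[[0,-0.8,0.4,0,0,0,0.7],[0,-0.8,0.4,0,0,0,0.7]]]' 55;python3 - <<'E'
from h import *
now()
E
```

```text
clock: 25.52
position: [0.588, 0.0459, 0.2212]
ee_rot: [2.23, 2.081, 0.125]
force: [-4.2, 0.1, 5.4]
width: 0.537
t 25.52 gp [607.2  44.5  63.4] head 86.02 tz [ 0.12  -0.009 -0.993] F [-4.2  0.1  5.4] T [ 0.05  0.68 -0.09] w 49.4 j [ 0.13  0.6  -0.43  1.88  0.47  0.64 -0.66]
clock: 25.78
position: [0.5878, 0.0459, 0.2212]
ee_rot: [2.23, 2.08, 0.127]
force: [-3.6, 0.6, 7.5]
width: 0.536
t 25.77 gp [607.1  44.5  63.4] head 86.02 tz [ 0.122 -0.009 -0.993] F [-3.6  0.6  7.5] T [-0.01  0.47 -0.01] w 49.3 j [ 0.13  0.6  -0.43  1.88  0.47  0.64 -0.66]
```

```bash
python3 -m pendant '[[[0,-0.5,-0.5,0,0,0,0.7],[0,-1,-0.6,0,0,0,0.7],[0,-1,-0.6,0,0,0,0.7]]]' 55;python3 - <<'E'
from h import *
now()
E
python3 -m pendant '[[[0,-1,0,0,0,0,0.7],[0,-1,0,0,0,0,0.7]]]' 55;python3 - <<'E'
from h import *
now()
E
python3 -m pendant '[[[0,-1,0,0,0,0,0.7],[0,-1,0,0,0,0,0.7]]]' 55;python3 - <<'E'
from h import *
now()
E
```

```text
clock: 26.15
position: [0.5869, 0.0459, 0.2211]
ee_rot: [2.23, 2.08, 0.127]
force: [2.7, -1.2, 4.5]
width: 0.535
t 26.15 gp [606.3  44.5  63.3] head 86.02 tz [ 0.122 -0.009 -0.993] F [ 2.7 -1.2  4.5] T [-0.15 -0.65  0.1 ] w 49.2 j [ 0.13  0.6  -0.43  1.88  0.47  0.64 -0.66]
clock: 26.4
position: [0.5858, 0.0461, 0.221]
ee_rot: [2.23, 2.08, 0.127]
force: [3.7, -1.2, 5.5]
width: 0.53
t 26.4 gp [605.2  44.7  63.2] head 86.03 tz [ 0.122 -0.009 -0.993] F [ 3.7 -1.2  5.5] T [-0.24 -0.94  0.11] w 48.8 j [ 0.13  0.6  -0.43  1.88  0.47  0.64 -0.66]
clock: 26.65
position: [0.5847, 0.0461, 0.2208]
ee_rot: [2.23, 2.08, 0.127]
force: [3.9, -1.1, 5.7]
width: 0.532
t 26.65 gp [604.   44.7  63. ] head 86.03 tz [ 0.121 -0.009 -0.993] F [ 3.9 -1.1  5.7] T [-0.22 -0.98  0.19] w 49.0 j [ 0.13  0.6  -0.43  1.88  0.47  0.64 -0.67]
```

```bash
python3 -m pendant '[[[0,0,-0.5,0,0,0,0.7],[0,0,-0.5,0,0,0,0.7],[0,0,-0.5,0,0,0,0.7]]]' 55;python3 - <<'E'
from h import *
now()
snap("scene","h6",230,130,330,230,6);snap("top","h6t",225,190,345,310,5)
E
```

```text
clock: 27.02
position: [0.584, 0.0461, 0.2208]
ee_rot: [2.231, 2.081, 0.124]
force: [2.5, 0.5, 3.4]
width: 0.532
t 27.02 gp [603.   44.7  62.9] head 86.03 tz [ 0.119 -0.009 -0.993] F [2.5 0.5 3.4] T [ 0.02 -0.49  0.15] w 48.9 j [ 0.13  0.6  -0.43  1.89  0.47  0.64 -0.67]
```

View pics/h6.png

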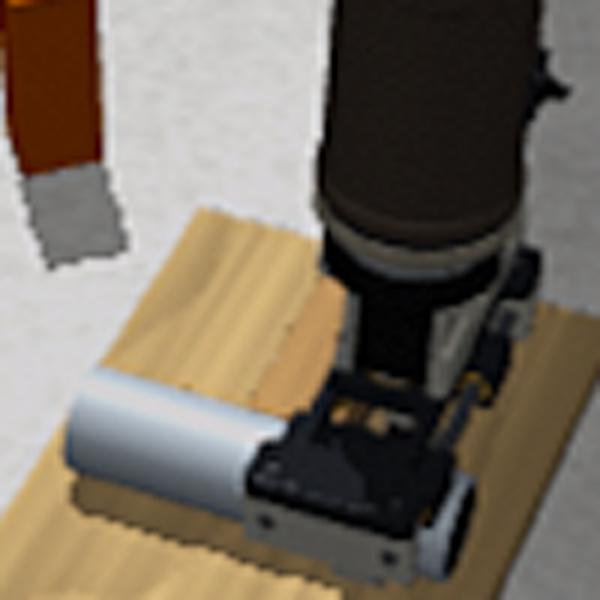

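View pics/h6t.png

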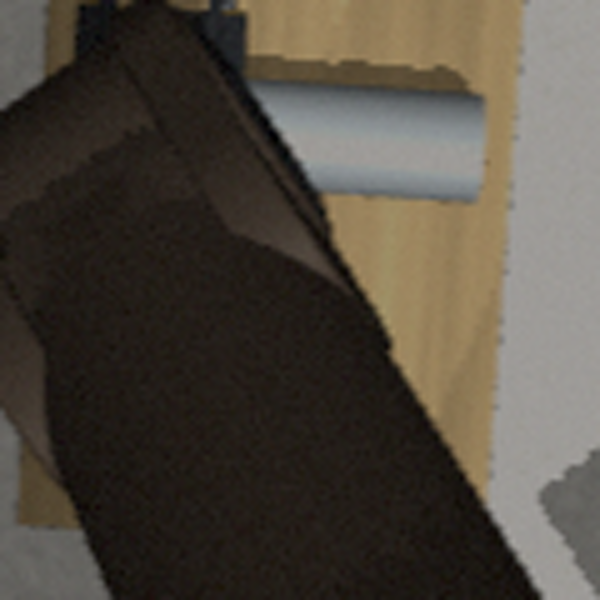

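```bash
python3 -m pendant '[[[0,0,-0.7,0,0,0,0.7],[0,0,-0.7,0,0,0,0.7],[0,0,-0.7,0,0,0,0.7]]]' 55;python3 - <<'E'
from h import *
now()
E
python3 -m pendant '[[[0,-0.6,0,0,0,0,0.7],[0,-0.6,0,0,0,0,0.7],[0,-0.6,0,0,0,0,0.7]]]' 55;python3 - <<'E'
from h import *
now()
E
```

```text
clock: 27.5
position: [0.5836, 0.0459, 0.221]
ee_rot: [2.232, 2.082, 0.123]
force: [-0.2, -0.6, -1.6]
width: 0.538
t 27.5 gp [602.3  44.5  63.2] head 86.01 tz [ 0.118 -0.009 -0.993] F [-0.2 -0.6 -1.6] T [ 0.03  0.15 -0.06] w 49.5 j [ 0.13  0.6  -0.43  1.89  0.47  0.64 -0.66]
clock: 27.88
position: [0.5834, 0.046, 0.2215]
ee_rot: [2.231, 2.081, 0.125]
force: [-0.4, 0.2, -1.5]
width: 0.53
t 27.88 gp [602.5  44.6  63.6] head 86.01 tz [ 0.12  -0.009 -0.993] F [-0.4  0.2 -1.5] T [ 0.03  0.2  -0.09] w 48.8 j [ 0.13  0.6  -0.43  1.89  0.47  0.64 -0.67]
```

```bash
for i in 1; do python3 -m pendant '[[[0,-1,0,0,0,0,0.7],[0,-1,0,0,0,0,0.7]]]' 55 >/dev/null;python3 - <<'E'
from h import *
now()
E
done
python3 -m pendant '[[[0,-1,0,0,0,0,0.7],[0,-1,0,0,0,0,0.7]]]' 55 >/dev/null;python3 - <<'E'
from h import *
now()
E
```

```text
t 28.12 gp [601.8  44.8  63.7] head 86.03 tz [ 0.12  -0.009 -0.993] F [ 0.1 -0.7 -2.4] T [ 0.02 -0.03  0.06] w 49.0 j [ 0.13  0.6  -0.43  1.89  0.47  0.64 -0.67]
t 28.38 gp [600.7  44.9  63.5] head 86.03 tz [ 0.12  -0.009 -0.993] F [ 1.4 -0.9 -2.4] T [ 0.08 -0.17  0.07] w 49.1 j [ 0.13  0.59 -0.43  1.89  0.47  0.63 -0.67]
```

```bash
python3 -m pendant '[[[0,-0.8,0,0,0,0,0.7],[0,-0.8,0,0,0,0,0.7]]]' 55 >/dev/null;python3 - <<'E'
from h import *
now()
E
python3 -m pendant '[[[0,0,0.5,0,0,0,0.7],[0,0,0.8,0,0,0,0.7],[0,0,0.8,0,0,0,0.7]]]' 55 >/dev/null;python3 - <<'E'
from h import *
now()
E
```

```text
t 28.62 gp [599.9  44.9  63.4] head 86.02 tz [ 0.12  -0.009 -0.993] F [ 0.4 -0.9 -1.3] T [ 0.14 -0.13  0.04] w 49.2 j [ 0.13  0.59 -0.43  1.89  0.47  0.63 -0.67]
t 29.0 gp [600.   45.   62.6] head 86.03 tz [ 0.12  -0.009 -0.993] F [ 0.2  0.4 -1.6] T [ 0.13 -0.04  0.05] w 49.1 j [ 0.13  0.59 -0.43  1.89  0.47  0.63 -0.67]
```

```bash
python3 -m pendant '[[[0,-0.7,0.3,0,0,0,0.7],[0,-1.2,0.5,0,0,0,0.7],[0,-1.2,0.5,0,0,0,0.7]]]' 55 >/dev/null;python3 - <<'E'
from h import *
now()
E
python3 -m pendant '[[[0,0,0.3,0,0,0,0.7],[0,0,0.3,0,0,0,0.7]]]' 30 >/dev/null;python3 - <<'E'
from h import *
now()
snap("scene","h7",230,130,330,230,6)
E
```

```text
t 29.38 gp [599.8  45.   62.5] head 86.02 tz [ 0.122 -0.009 -0.993] F [ 4.1 -0.7  3.7] T [-0.08 -0.91  0.19] w 49.2 j [ 0.13  0.59 -0.43  1.9   0.47  0.63 -0.67]
t 29.62 gp [599.8  45.   62.5] head 86.01 tz [ 0.122 -0.009 -0.993] F [ 2.9 -1.4  8.2] T [-0.16 -0.7   0.13] w 49.7 j [ 0.13  0.59 -0.43  1.9   0.47  0.63 -0.67]
```

View pics/h7.png

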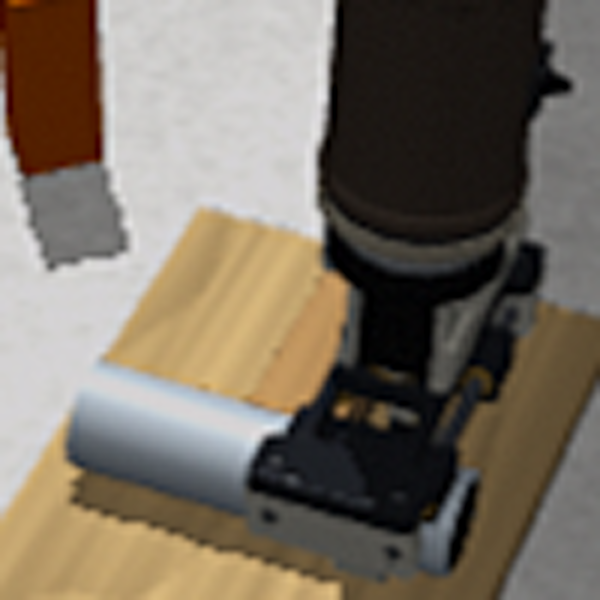

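```bash
python3 -m pendant '[[[0,0,-0.4,0,0,0,0.7],[0,0,-0.4,0,0,0,0.7],[0,0,-0.4,0,0,0,0.2],[0,0,-0.4,0,0,0,-0.2],[0,0,-0.4,0,0,0,-1],[0,0,-0.4,0,0,0,-1],[0,0,-0.4,0,0,0,-1],[0,0,-0.4,0,0,0,-1],[0,0,-0.4,0,0,0,-1]]]' 30 >/dev/null;python3 - <<'E'
from h import *
now()
snap("scene","h8",230,130,330,230,6)
E
```

```text
t 30.8 gp [598.8  44.9  62. ] head 86.02 tz [ 0.12  -0.009 -0.993] F [ 0.5 -0.7 -0.3] T [ 0.    0.04 -0.01] w 92.1 j [ 0.13  0.59 -0.43  1.9   0.47  0.63 -0.67]
```

View pics/h8.png

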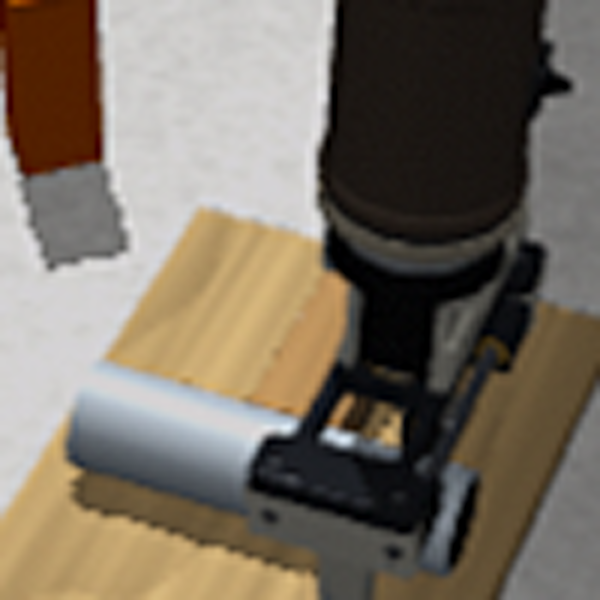

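Jaws open and the cylinder has not moved. Lifting clear along the tool axis.

```bash
python3 -m pendant '[[[0,0,-10,0,0,0,-1],[0,0,-30,0,0,0,-1],[0,0,-60,0,0,0,-1],[0,0,-110,0,0,0,-1],[0,0,-150,0,0,0,-1],[0,0,-170,0,0,0,-1],[60,-60,-190,0,0,0,-1],[110,-120,-190,0,0,0,-1],[160,-180,-190,0,0,0,-1],[160,-180,-190,0,0,0,-1],[160,-180,-190,0,0,0,-1],[160,-180,-190,0,0,0,-1]]]' 30;python3 - <<'E'
from h import *
now()
snap("scene","f1",0,0,560,420,1.4)
snap("top","f1t",220,155,340,305,4)
E
```

```text
clock: 32.35
position: [0.3898, 0.22, 0.3878]
ee_rot: [2.229, 2.081, 0.127]
force: [-0.2, 0.8, 0.3]
width: 1.004
t 32.35 gp [409.2 218.6 230. ] head 86.05 tz [ 0.122 -0.009 -0.993] F [-0.2  0.8  0.3] T [-0.09  0.08  0.01] w 92.3 j [-0.07  0.2  -0.68  2.01  0.27  0.91 -0.97]
```

View pics/f1.png

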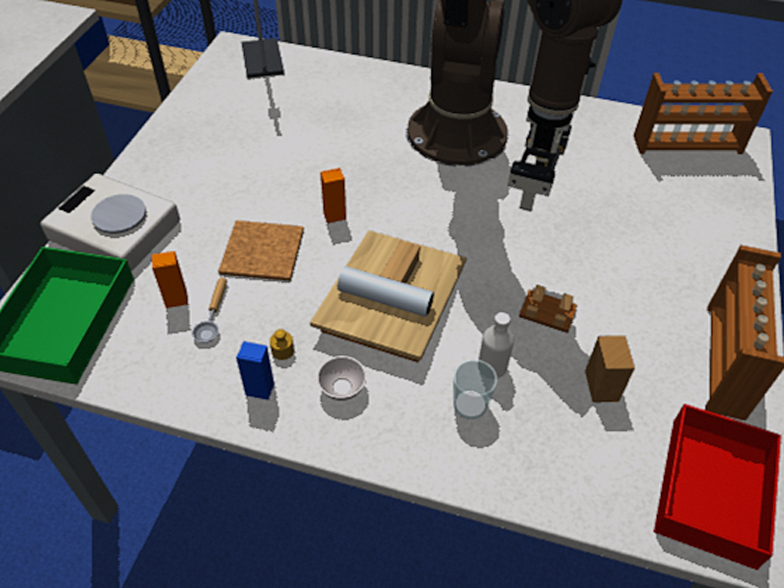

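View pics/f1t.png

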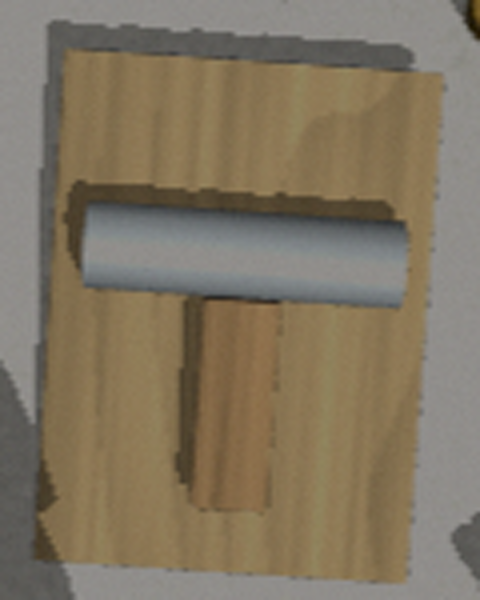

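Cylinder lies across the ramp against the block's uphill end (crop: cylinder x 84–408, block x 205–281). One more check for stability, a second later.

```bash
python3 -m pendant '[[[0,0,0,0,0,0,-1],[0,0,0,0,0,0,-1],[0,0,0,0,0,0,-1],[0,0,0,0,0,0,-1],[0,0,0,0,0,0,-1],[0,0,0,0,0,0,-1],[0,0,0,0,0,0,-1],[0,0,0,0,0,0,-1]]]' 30 >/dev/null; python3 - <<'E'
from h import *
a=cv2.imread('pics/f1t_raw.png').astype(int); b=snap("top","f2t").astype(int)
d=abs(a-b).max(2); print('ramp area diff',d[160:302,230:335].max(), (d[160:302,230:335]>25).sum())
z=cv2.imread('pics/top0.png').astype(int); print('bystander px changed', {k:int((abs(z-b).max(2)[y0:y1,x0:x1]>40).sum()) for k,(x0,y0,x1,y1) in dict(bottle=(160,170,195,205),beaker=(168,125,208,168),dish=(268,115,310,155),weight=(335,147,358,167),carton=(66,175,114,218),spoon=(395,140,426,210),blue=(337,98,368,130),or1=(436,162,482,192),or2=(347,302,382,336)).items()})
print(arm.sign_off()); now()
E
```

```text
ramp area diff 30 3
bystander px changed {'bottle': 46, 'beaker': 0, 'dish': 0, 'weight': 36, 'carton': 202, 'spoon': 0, 'blue': 0, 'or1': 0, 'or2': 455}
the job is handed in; nothing more can be done
None
the job is handed in; nothing more can be done
```

```bash
python3 - <<'E'
import cv2,numpy as np
a=cv2.imread('pics/top0.png');b=cv2.imread('pics/f2t_raw.png')
r=lambda i,x0,y0,x1,y1:cv2.resize(i[y0:y1,x0:x1],(260,240),interpolation=cv2.INTER_CUBIC)
rows=[np.hstack([r(i,*q) for q in((60,165,125,225),(335,290,400,350),(155,160,220,220))]) for i in(a,b)]
cv2.imwrite('pics/cmp.png',np.vstack(rows))
E
```

View pics/cmp.png

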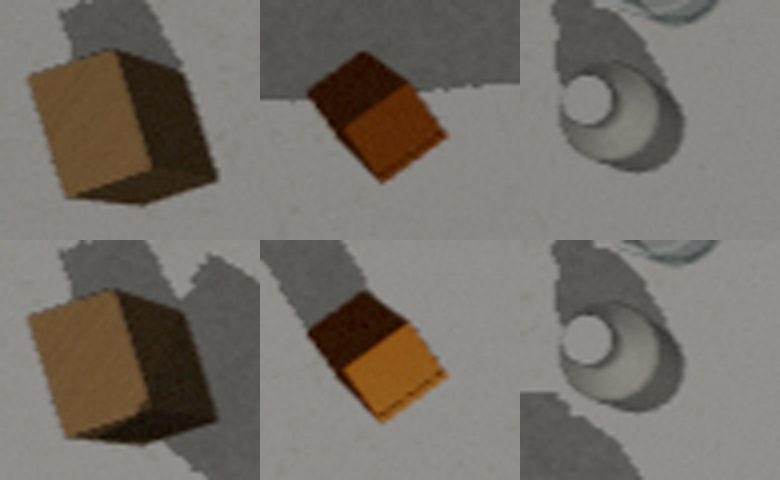

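The job is handed in, at about 33.5 s on the robot's clock. The block was stood with its rubber back against the mat's near edge, let go, and pushed over by its top, so that it lay on its back on the mat. I then laid it rubber side down and lengthways on the ramp. Last, I set the cylinder across the ramp against the block's uphill end and let it go there.

**Last checks:**
- **Placement:** The final top view shows the cylinder against the block's uphill end, its middle within about 2 mm of the block's centreline.
- **Stability:** The cylinder did not move when the jaws opened. One second later the ramp area was unchanged, apart from 3 pixels just over the noise limit. The arm was clear of everything.
- **Other things:** The simple pixel check flagged the carton, one orange block, the bottle and the weight. Enlarged before-and-after crops showed the first three in the same place with only shadows changed. I did not enlarge the weight (36 pixels flagged). Nothing was seen moved, and nothing was flagged on the other things checked.

**Uncertain:** The force readings were unclear about the moment the cylinder touched the block. I went on sliding it downhill by small steps, so it ended about 6 mm past where the camera put the contact. The block was probably nudged a few mm down the ramp with it.

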